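# Load the dish incubator and close it up

## Task

Load the incubator and close it up: stack all the petri dishes from the steel tray flat in one straight, square pile centred on the round steel plate in the chamber, and take the white temperature logger out of the oddments tray and lay it flat, window up, on the bare chamber floor beside the pile, leaving the roll of tape and the other oddments on their trays. Then shut the lid fully and, only after that, swing the bar clamp fully down onto the lid's lip. Knock over neither the wash bottle nor the beaker.

Things in the scene. Friction and masses are not known exactly. Their poses are not given: they have to be found in the camera images.
- incubator: fixed cream bench incubator: open chamber, inside 150 (x) by 220 (y), walls 12 thick, rim 55 and floor 12 above the table; a service box 50 high behind it (+x). Origin: on the table under the chamber's centre; +x to the lid's hinge (away from the robot), +y to the side of the steel plate. The clamp stands at the front (-x), -y corner, on a post 62 high
- plate (a point): centre of the top of the round steel heating plate (diameter 72, fixed) on the chamber floor; the top is 15 above the table, and the centre 60 from the +y chamber wall, 75 from the front and back walls
- floor (a point): point on the bare chamber floor (12 above the table) beside the plate, 105 from the plate's centre: the middle of the free part, 55 from the -y wall
- lid (a joint): angle of the clear domed lid, rad: 0 is shut, about 1.65 to 1.85 (standing up, past vertical) at the start, 1.95 at most. Stiff hinge: it stays where it is left (moved by about 2 to 4 N at the lip). The inside of the dome is 95 above the table when shut; dome top 99
- lid_hinge (a point): middle of the lid's hinge line (parallel to the incubator's y axis), at the back rim, 57 above the table
- lid_lip (a point): point on the outer (upper when shut) face of the lid's grey lip, 192 from the hinge line, 40 to +y of the lid's middle. The lip: a flat bar 220 long, 30 wide (174 to 204 from the hinge line), 10 thick, underside in the plane of the hinge line; topmost on the standing lid, outer face away from the robot; shut, its top is 67 up. Axes turn with the lid: z out of the face, x to the hinge
- clamp (a joint): angle of the bar clamp, rad: 0 is down (lying along the top of the shut lid's lip, 68 above the table, pointing to the incubator's +y), 1.3 to 1.65 (standing up) at the start, 2.1 at most. It stays where it is left (moved by about 1 to 2 N at its end)
- clamp_hinge (a point): the clamp's hinge (axis parallel to the incubator's x), 74 above the table, at the front -y corner of the incubator
- clamp_tip (a point): point on the outer (upper when down) face of the clamp bar, 70 along it from the hinge, in the middle of its black end sleeve. The bar is 12 by 12, centred on the hinge axis' height, and ends 85 from the hinge. The point's frame turns with the clamp (y along the bar, z out of the outer face)
- dish_tray: flat steel tray, 270 (x) by 220 (y) by 6 high, no rim, fixed, to one side of the incubator. Origin: centre of its underside
- dish1: closed petri dish, a clear flat disc with a layer of agar, diameter 55, height 13, plain and alike; at the start on the steel tray. Origin: centre of its underside, z up through its top. None if this dish is absent from the run
- dish2: closed petri dish, a clear flat disc with a layer of agar, diameter 55, height 13, plain and alike; at the start on the steel tray. Origin: centre of its underside, z up through its top. None if this dish is absent from the run
- dish3: closed petri dish, a clear flat disc with a layer of agar, diameter 55, height 13, plain and alike; at the start on the steel tray. Origin: centre of its underside, z up through its top. None if this dish is absent from the run
- dish4: closed petri dish, a clear flat disc with a layer of agar, diameter 55, height 13, plain and alike; at the start on the steel tray. Origin: centre of its underside, z up through its top. None if this dish is absent from the run
- dish5: closed petri dish, a clear flat disc with a layer of agar, diameter 55, height 13, plain and alike; at the start on the steel tray. Origin: centre of its underside, z up through its top. None if this dish is absent from the run
- tape: roll of white label tape, ring of outer diameter 48, height 18, on the steel tray among the dishes; not a dish, leave it. Origin: centre of its underside
- bin: shallow grey oddments tray, fixed, 190 (x) by 260 (y), rim 14 above the table, wall 4 thick, floor 4 above the table, on the other side of the incubator. Origin: centre of its underside
- logger: temperature logger: small flat white rectangular case 48 (x) by 26 (y) by 20 high with a black window on top, lying in the oddments tray. Origin: centre of its underside, z up out of the window face
- stopper: black rubber stopper, tapered, 26 across at the top, 26 high, in the oddments tray. Origin: centre of its underside
- cap: white round bottle cap, diameter 32, height 14, in the oddments tray. Origin: centre of its underside
- cuvette: clear square cuvette lying along its x axis, 45 by 12.5 by 12.5, in the oddments tray. Origin: centre of its underside
- weight: small steel cylinder weight, diameter 20, height 24, standing in the oddments tray. Origin: centre of its underside
- wash_bottle: white wash bottle with a blue cap, 62 across, 155 high, standing behind the incubator. Origin: centre of its underside
- beaker: glass beaker, 60 across, 70 high, standing behind the incubator. Origin: centre of its underside
Mind the look-alikes: they are no part of the job. Leave any green look-alike of the dish3 alone.

How it is judged:
By the outcome, as a careful person would: the job done as asked, in the order asked, and still so for the second after the job is handed in, with the robot touching nothing.
Of dish1, dish2, dish3, dish4, dish5 only 3 to 5 are there at a start; the rules pass over those that are not, and their reading is None.
At some moment in a run one of logger may be knocked a few centimetres aside while the robot is not near it.
Once in a run the grip may slacken for a moment while it holds something.
It also fails if it takes over 210 s, if anything falls off the work surface, if the arm or the gripper's body presses on something with over 40 N, if the wrist force passes 120 N, or if a joint passes its speed limit or range.

## Robot

A 6-joint arm with a two-finger parallel gripper is mounted at the origin on the work surface. World frame = base frame: x ahead of the robot, y to its left, z up, the work surface at z = 0. Lengths are in mm, angles in rad, forces in N, time in s.
With the tool pointing down it reaches from about 350 to 975 mm from the base axis. Payload 7.1 kg.
Tool frame: the origin (TCP) lies on the front face of the gripper's body, between the roots of the fingers; the fingertips stand 80 mm ahead of it and the grasp point (between the pads) lies 61 mm ahead of it (ctrl.tcp_to_grasp is the distance from the TCP to the grasp point, in mm); z points along the fingers, y is the direction in which the jaws open and shut (so a half turn about z gives the same grasp; the last joint's range is limited). The gripper opens to 88 mm and grips with 3 to 60 N. Pads are 20 mm wide; open, the fingers measure 115 mm over their backs; the gripper's body (75 mm by 178 mm) begins 61 mm behind the grasp point.
Start: joints at [1.169, 0.423, 1.63, -0, 1.089, -0.019], TCP at [233.417, 579.76, 302.675] pointing down, gripper open.
Joint ranges: [-3, 3], [-0.9, 2.11], [0.09, 2.58], [-1.31, 4.45], [0.11, 2.69], [-2.54, 2.54]. Speed limits (rad/s): [2.39, 2.39, 3.01, 3.14, 3.14, 3.14].

## Interface

Orientations are given as a rotation vector (axis times angle).
In Python, from workcell import telemetry, get_image, ctrl gives the robot as it stands.
- The arm moves only by the tool send_rows, never from a script. Its argument "rows" is a list of rows, each a list of 5 numbers: the shift along the tool's x, y, z in m, then the turn about the tool's z in rad, then the opening, from -1 (shut) to 1 (fully open). A call has 1 to 5 rows; each row shifts and turns the commanded pose from where the row before left it, along the tool's axes as they then stand; what a row does not reach is not made up. A row lasts 1/10 s, in which the tool goes at most 50 mm and 8.59 degrees, less where a joint would pass 70% of its speed; a pose out of reach is approached as far as the arm can. A call with a gripper value outside its range is refused whole. The fingers move at their own pace and stop on an object; the grip force is fixed at half the most. Time passes only in rows, so rows that do not move let the fingers close. It gives the time, the measured TCP pose, the force and the opening at its end, in the units of the state.
- telemetry.get_obs(): the state, without advancing time (a new reading comes with each control period).
- get_image(name): name is "scene" or "top" or "wrist"; returns a dict with "color" (480x640x3 uint8, blue, green, red), "z_map" (480x640 float32, mm along the optical axis (not along the pixel's ray), 0 where there is no reading), "camera_matrix" (3x3 intrinsics, pixels), "k1" (the pictures are not rectified: a ray, as slopes to the right and down, at radius r is drawn at 1 + k1 r^2 times it, then the intrinsics apply), "rvec" (rotation vector, rad) and "tvec" (3), from world to camera coordinates, as OpenCV has them. Camera axes: x right, y down, z forward; pixel columns grow to the right and rows downward; lengths in mm; the calibration is good to about 2 mm. A picture is of the moment at which its call begins.
- ctrl.close_job(): hands the job in, once; it reports no verdict.
The state is a dict: "t": time; "qpos": joint angles; "qvel": joint speeds; "joint_torque": joint torques, N m; "ee_pos": TCP position; "orientation": TCP orientation; "ft_force": force on the tool from outside, world axes, zero at the start; "moment": the same for the moment, N m; "width": finger opening in mm.
Only numpy, scipy, OpenCV 4.12 (cv2) and the standard library are available. Lean on these libraries where they do the work, as an engineer would, in place of code of your own. Each camera call takes 0.05 s, during which the arm holds its last target.

## Working session

There is one attempt and no reset: what is moved stays moved. The work goes in short steps, Python scripts to look and compute and a tool call to move; the robot and the scene stay as the last step left them, time stands still between calls to the robot, and variables do not carry over. Pictures are saved under pics/ and viewed, and the job is handed in when it is done.

Besides the shell and the picture viewer there is one more tool, called after "Emit:" by a JSON object that holds its "method" and its "body", one argument or row to a line. send_rows: Moves the arm, as the interface text tells. Its arguments: {"type":"object","properties":{"rows":{"type":"array"}},"required":["rows"]}

```bash
ls; mkdir -p pics
cat > h.py <<'E'
import numpy as np,cv2
from workcell import telemetry,get_image,ctrl
def snap(n,f):
    d=get_image(n); cv2.imwrite('pics/%s.png'%f,d['color']); np.savez('pics/%s.npz'%f,**d); return d
def cam(d):
    R,_=cv2.Rodrigues(np.array(d['rvec'],float)); t=np.array(d['tvec'],float).ravel(); return R,t
def rays(d,uv):
    K=np.array(d['camera_matrix'],float); uv=np.atleast_2d(np.array(uv,float))
    p=cv2.undistortPoints(uv.reshape(-1,1,2),K,np.array([float(d['k1']),0,0,0])).reshape(-1,2)
    return np.c_[p,np.ones(len(p))]
def onz(d,uv,z):
    R,t=cam(d); c=-R.T@t; r=rays(d,uv)@R
    return c+r*((z-c[2])/r[:,2])[:,None]
def pt(d,uv):
    R,t=cam(d); uv=np.atleast_2d(uv); zz=np.array([d['z_map'][int(round(v)),int(round(u))] for u,v in uv])
    return (rays(d,uv)*zz[:,None]-t)@R
def cloud(d):
    R,t=cam(d); z=d['z_map']; v,u=np.mgrid[0:480,0:640]
    P=(rays(d,np.c_[u.ravel(),v.ravel()])*z.ravel()[:,None].astype(float)-t)@R
    P[z.ravel()==0]=np.nan
    return P.reshape(480,640,3)
def proj(d,P):
    K=np.array(d['camera_matrix'],float)
    q,_=cv2.projectPoints(np.atleast_2d(np.array(P,float)),np.array(d['rvec'],float),np.array(d['tvec'],float),K,np.array([float(d['k1']),0,0,0]));return q.reshape(-1,2)
def load(f):
    return dict(np.load('pics/%s.npz'%f))
def obs():
    o=telemetry.get_obs(); R,_=cv2.Rodrigues(np.array(o['orientation'],float)); return o,R
E
python3 - <<'E'
from h import *
for n in['scene','top','wrist']:
    d=snap(n,n+'0'); R,t=cam(d); print(n,-R.T@t,d['k1'],d['camera_matrix'][0])
o,R=obs();print(o,R)
E
```

```text
pics
scene [1196.00275031 -430.77315399 1069.52137331] -0.03836153598298625 [570.15151614   0.         309.54370144]
top [ 332.77932729   17.32685123 1243.74507753] -0.020409283039034755 [476.3793347    0.         321.48100271]
wrist [172.95959285 603.99870022 384.37344971] -0.06422355847859776 [335.54645822   0.         321.15961877]
{'t': 0.15, 'qpos': array([ 1.16900202e+00,  4.23694256e-01,  1.63049062e+00,  1.47474635e-05,
        1.08861917e+00, -1.90386399e-02]), 'qvel': array([-4.83260695e-04, -1.91620634e-03, -3.47352690e-03,  2.77243869e-04,
       -8.23053667e-04, -7.47166937e-05]), 'joint_torque': array([ 3.22953365e-04, -5.44984174e+01, -2.73920292e+01,  6.44466165e-02,
        2.04076868e-02, -7.39591496e-05]), 'ee_pos': array([233.28857085, 579.46769787, 302.07149929]), 'orientation': array([-5.97527737e-01, -3.08397334e+00,  1.85644478e-03]), 'ft_force': array([-0.30234868, -0.57880002,  0.60974651]), 'moment': array([-0.00282896, -0.00683089, -0.00780637]), 'width': 87.78633558595858} [[-9.27636413e-01  3.73484201e-01 -4.85766555e-04]
 [ 3.73484516e-01  9.27635750e-01 -1.10981154e-03]
 [ 3.61173465e-05 -1.21092788e-03 -9.99999266e-01]]
```

View pics/scene0.png

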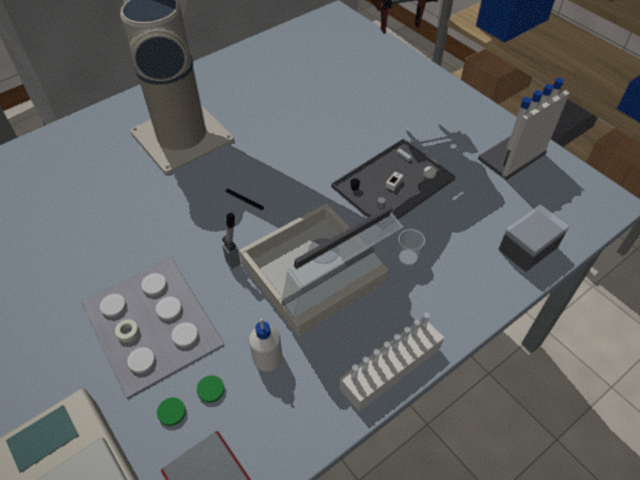

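View pics/top0.png

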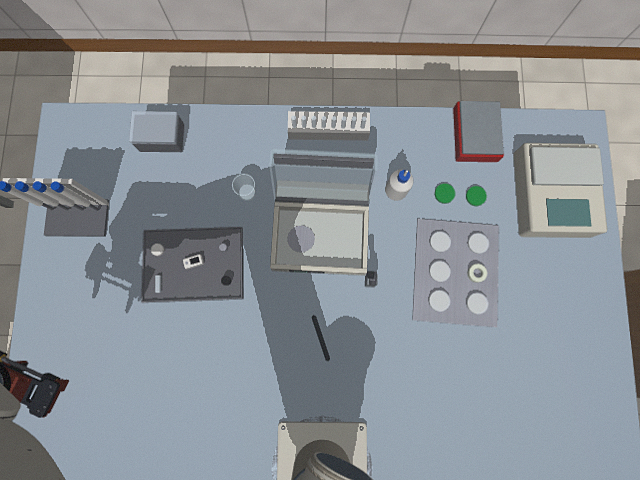

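View pics/wrist0.png

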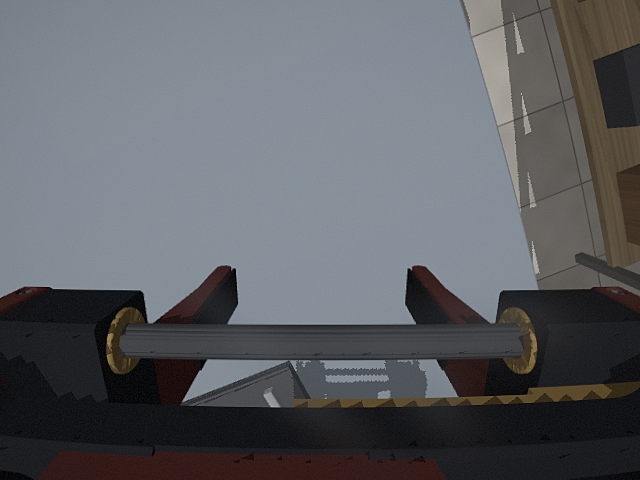

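Run:
```python
from h import *
d=load('top0')
a=cv2.resize(d['color'][140:310,250:390],None,fx=4,fy=4,interpolation=cv2.INTER_CUBIC)
cv2.imwrite('pics/c1.png',a[:600])
a=cv2.resize(d['color'][215:325,130:260],None,fx=5,fy=5,interpolation=cv2.INTER_CUBIC)
cv2.imwrite('pics/c2.png',a)
s=load('scene0')
a=cv2.resize(s['color'][190:340,215:415],None,fx=4,fy=4,interpolation=cv2.INTER_CUBIC)
cv2.imwrite('pics/c3.png',a)
# dishes
hsv=cv2.cvtColor(d['color'],cv2.COLOR_BGR2HSV)
m=((hsv[...,2]>185)&(hsv[...,1]<40)).astype(np.uint8); m[:,:400]=0;m[:225]=0;m[330:]=0;m[:,505:]=0
n,l,st,c=cv2.connectedComponentsWithStats(m)
for i in range(1,n):
    if st[i,4]>50: print(st[i],c[i],onz(d,c[i],19)[0],pt(d,c[i])[0])
hs=cv2.cvtColor(s['color'],cv2.COLOR_BGR2HSV)
m=((hs[...,2]>175)&(hs[...,1]<40)).astype(np.uint8); m[:,240:]=0;m[:250]=0;m[380:]=0;m[:,:85]=0
n,l,st,c=cv2.connectedComponentsWithStats(m)
for i in range(1,n):
    if st[i,4]>50: print(st[i],c[i],onz(s,c[i],15)[0],pt(s,c[i])[0])
```

```text
[431 232  20  19 301] [440.24584718 241.2358804 ] [ 564.19196584 -304.90623062   19.        ] [ 563.88797108 -304.48292977   20.60888395]
[469 234  20  19 300] [478.5  242.91] [ 560.87874941 -405.83780093   19.        ] [ 560.47365735 -405.08628373   21.17508004]
[430 261  20  21 312] [439.86858974 271.04807692] [ 485.49127552 -300.95453511   19.        ] [ 485.31351652 -300.58405079   20.42562169]
[470 264  17  18 165] [478.03636364 272.55757576] [ 482.55736796 -400.47025004   19.        ] [ 484.21435713 -405.0923246     5.45068851]
[430 291  20  21 324] [439.45679012 300.60802469] [ 409.27065291 -297.07873914   19.        ] [ 409.15386758 -296.59871139   20.86991469]
[468 293  20  21 323] [477.57275542 303.24148607] [ 403.41446901 -395.15649983   19.        ] [ 403.15286931 -393.62885341   23.53588594]
[157 297  22  14  58] [166.10344828 301.44827586] [ 470.70996378 -296.13597275   15.        ] [ 472.3130337  -296.43355301   17.33074357]
[116 321  20  17  82] [124.73170732 331.19512195] [ 482.52458147 -401.79603828   15.        ] [ 476.88714387 -401.56708007    6.66786217]
```

View pics/c1.png

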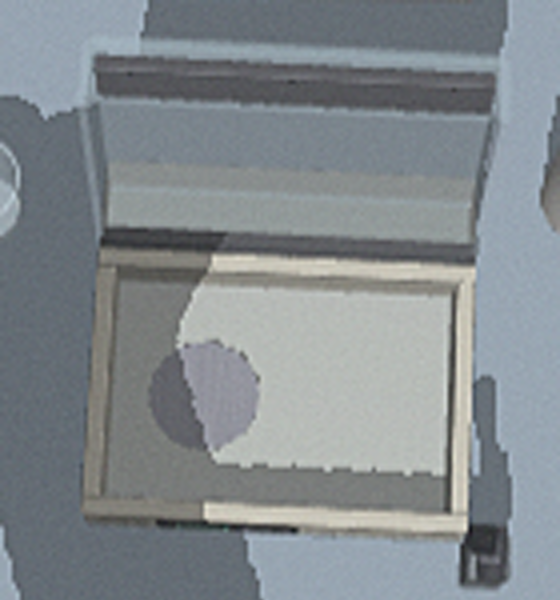

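View pics/c2.png

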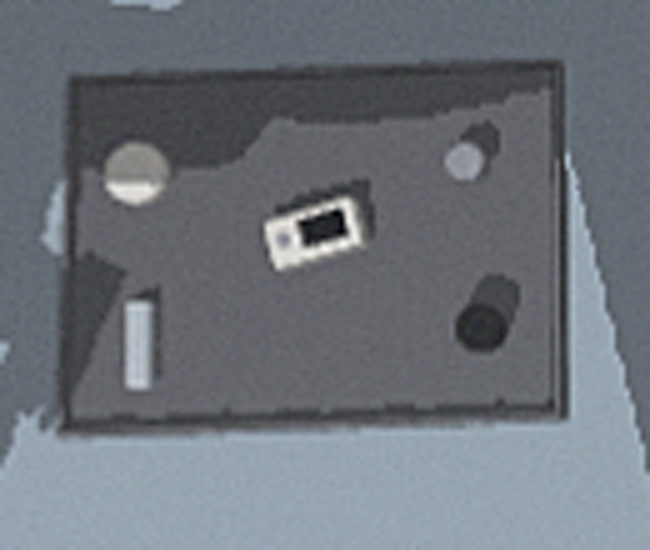

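View pics/c3.png

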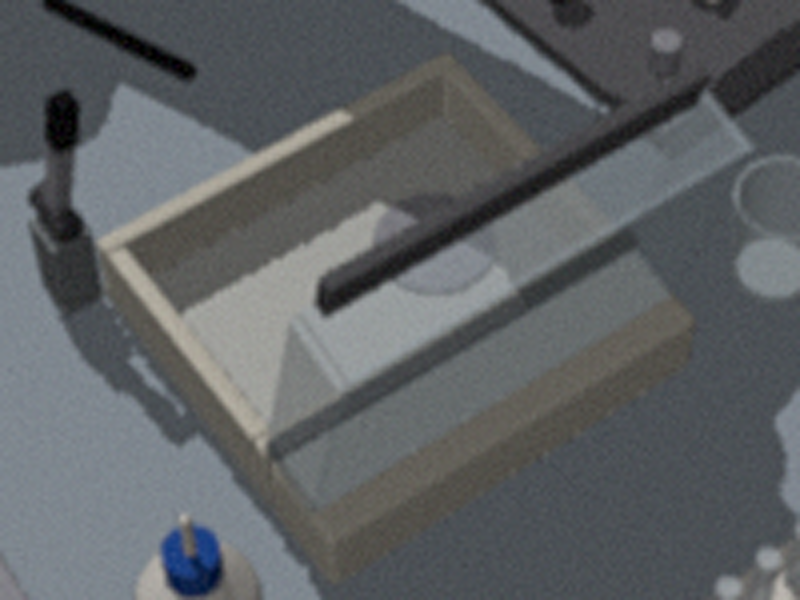

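Run:
```python
from h import *
d=load('top0');P=cloud(d)
z=P[...,2]
m=(abs(z-55)<3);m[:, :265]=0;m[:,385:]=0;m[:195]=0;m[285:]=0
m=cv2.morphologyEx(m.astype(np.uint8),cv2.MORPH_CLOSE,np.ones((2,2)))
n,l,st,c=cv2.connectedComponentsWithStats(m);i=1+st[1:,4].argmax();print(st[i])
pp=P[l==i];pp=pp[abs(pp[:,2]-55)<4]
q=pp[:,:2];print(np.median(pp[:,2]),cv2.minAreaRect(q.astype(np.float32)))
a=(l==i).astype(np.uint8)*255
cv2.imwrite('pics/m.png',cv2.resize(a[190:290,260:390],None,fx=5,fy=5,interpolation=0))
# plate
hsv=cv2.cvtColor(d['color'],cv2.COLOR_BGR2HSV)
print(d['color'][239,308],d['color'][239,291],d['color'][225,320],d['color'][225,282])
for p in [(83+0,507),(468,512)]: pass
f=lambda u,v:(250+u/4,140+v/4)
for nm,p,zz in [('plate',(205,395),15),('inFL',(105,500),55),('inFR',(449,508),55),('inBR',(457,283),55),('inBL',(117,270),55)]:
    print(nm,onz(d,f(*p),zz)[0].round(1))
# logger
f=lambda u,v:(130+u/5,215+v/5)
for p in [(264,218),(352,195),(367,240),(280,270),(315,233)]: print(onz(d,f(*p),24)[0].round(1), pt(d,f(*p))[0].round(1))
# lid lip, clamp depth points
f=lambda u,v:(250+u/4,140+v/4)
for p in [(295,90),(150,85),(450,95),(485,545),(480,540),(490,530)]: print(p,pt(d,f(*p))[0].round(1))
s=load('scene0');f=lambda u,v:(215+u/4,190+v/4)
for p in [(62,105),(62,120),(60,175),(55,220),(65,215),(510,190),(340,290),(690,95),(435,265),(740,65)]: print('s',p,pt(s,f(*p))[0].round(1))
```

```text
[ 271  203   99   72 1423]
55.11341359961641 ((564.568603515625, 10.470733642578125), (241.85751342773438, 172.7281036376953), 88.06520080566406)
[159 151 150] [106  98 100] [185 186 184] [120 122 120]
plate [567.3  60.   15. ]
inFL [491.9 120.2  55. ]
inFR [489.2 -96.   55. ]
inBR [ 634.9 -102.1   55. ]
inBL [640.9 116.6  55. ]
[509.9 364.7  24. ] [509.8 364.6  24.3]
[522.4 319.9  24. ] [525.6 325.    3.3]
[499.  310.8  24. ] [500.4 313.1  14.3]
[483.  354.7  24. ] [484.7 358.5  10.2]
[502.4 337.8  24. ] [501.7 336.6  28.7]
(295, 90) [695.1   5.5 245.1]
(150, 85) [698.2  85.7 241.5]
(450, 95) [693.2 -79.9 245.7]
(485, 545) [ 454.5 -106.6  158.5]
(480, 540) [ 457.8 -104.2  154.5]
(490, 530) [ 463.2 -109.6  157.7]
s (62, 105) [ 468.3 -106.   162. ]
s (62, 120) [ 470.5 -108.6  153.8]
s (60, 175) [ 466.6 -114.3  108. ]
s (55, 220) [ 470.3 -124.1   79.6]
s (65, 215) [ 472.6 -118.7   82.3]
s (510, 190) [707.4  -1.5 247.9]
s (340, 290) [703.6 -95.9 245.6]
s (690, 95) [708.5 109.3 236.5]
s (435, 265) [704.4 -42.8 221. ]
s (740, 65) [573.5 300.5   4.5]
```

View pics/m.png

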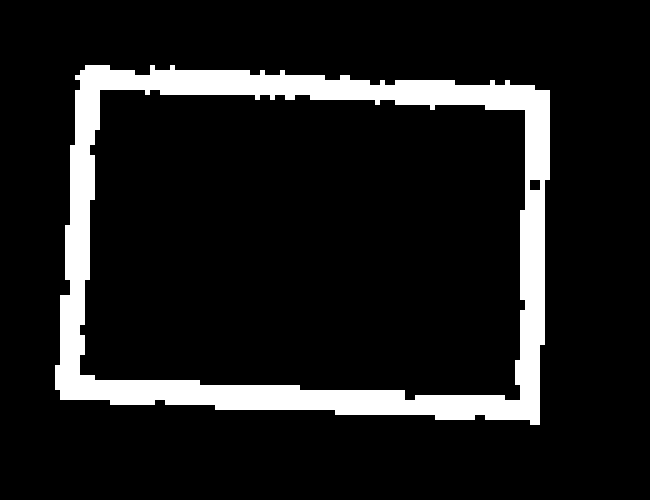

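Emit:
{"method": "send_rows", "body": {
  "rows": [
    [0,0,0,-0.116,1],
    [0,0,0,-0.116,1],
    [0,0,0,-0.117,1],
    [0,-0.03,0,0,1],
    [0,-0.045,0,0,1]
  ]
}}

```text
t: 0.65
ee_pos: [230.9, 505.3, 302.2]
orientation: [0.051, 3.141, 0.001]
ft_force: [-0.6, 0.6, 0.1]
width: 87.8
```

```bash
cat >> h.py <<'E'
def go(tgt):
    o,R=obs(); D=np.array(tgt,float)-o['ee_pos']; print('ee',o['ee_pos'].round(1),'yaw_y',np.degrees(np.arctan2(R[1,1],R[0,1])).round(2),'w',round(o['width'],1),'F',o['ft_force'].round(1),'t',round(o['t'],2),'tool shift m',(R.T@D/1000).round(4))
E
python3 -c "
from h import *
go([520,-305,230])"
```

```text
ee [230.9 505.3 302.2] yaw_y 88.14 w 87.8 F [-0.6  0.6  0.1] t 0.65 tool shift m [-0.3153 -0.8006  0.0717]
```

Emit:
{"method": "send_rows", "body": {
  "rows": [
    [-0.016,-0.042,0,0,1],
    [-0.016,-0.042,0,0,1],
    [-0.016,-0.042,0,0,1],
    [-0.016,-0.042,0,0,1],
    [-0.016,-0.042,0,0,1]
  ]
}}

```text
t: 1.15
ee_pos: [303.8, 290.5, 302.6]
orientation: [0.052, 3.141, -0.0]
ft_force: [-0.4, -0.8, 0.7]
width: 87.8
```

Emit:
{"method": "send_rows", "body": {
  "rows": [
    [-0.016,-0.042,0,0,1],
    [-0.016,-0.042,0,0,1],
    [-0.016,-0.042,0,0,1],
    [-0.016,-0.042,0,0,1],
    [-0.016,-0.042,0,0,1]
  ]
}}

```text
t: 1.65
ee_pos: [376.7, 77.9, 302.8]
orientation: [0.053, 3.141, 0.0]
ft_force: [1.1, 0.5, 0.0]
width: 87.7
```

Emit:
{"method": "send_rows", "body": {
  "rows": [
    [-0.016,-0.042,0,0,1],
    [-0.016,-0.042,0,0,1],
    [-0.016,-0.042,0.01,0,1],
    [-0.016,-0.042,0.01,0,1],
    [-0.016,-0.042,0.01,0,1]
  ]
}}

```text
t: 2.15
ee_pos: [449.7, -135.0, 272.4]
orientation: [0.054, 3.141, -0.0]
ft_force: [0.6, 0.8, 1.2]
width: 87.8
```

```bash
python3 -c "
from h import *
go([520,-305,230])"
```

```text
ee [ 449.7 -135.   272.4] yaw_y 88.04 w 87.8 F [0.6 0.8 1.2] t 2.15 tool shift m [-0.0761 -0.1675  0.0424]
```

Emit:
{"method": "send_rows", "body": {
  "rows": [
    [-0.016,-0.042,0,0,1],
    [-0.02,-0.042,0.01,0,1],
    [-0.02,-0.042,0.01,0,1],
    [-0.02,-0.041,0.02,0,1],
    [0,0,0,0,1]
  ]
}}

```text
t: 2.65
ee_pos: [520.5, -306.4, 229.7]
orientation: [-0.058, -3.14, -0.0]
ft_force: [-0.4, 1.0, 0.3]
width: 87.9
```

```bash
python3 -c "
from h import *
go([520,-305,230])
d=snap('wrist','w1')"
```

```text
ee [ 520.5 -306.4  229.7] yaw_y 87.88 w 87.9 F [-0.4  1.   0.3] t 2.65 tool shift m [ 0.0006  0.0014 -0.0003]
```

View pics/w1.png

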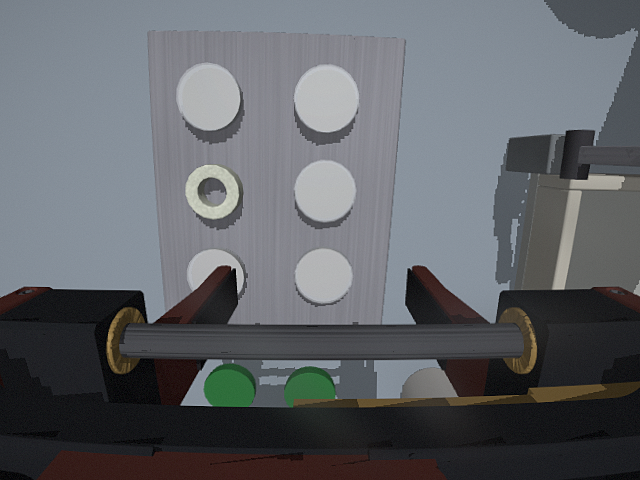

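The wrist view shows what could be taken for a dish: five white discs at about (208,97), (327,98), (325,191), (216,275) and (324,275); the tape ring, with its hole, at (213,191); and the green look-alikes at (230,388) and (310,388). I want the white, hole-free discs on the steel tray.

Run:
```python
from h import *
d=load('w1');print(d['color'][97,208],d['color'][275,324],d['color'][80,270])
cv2.imwrite('pics/c4.png',cv2.resize(d['color'][60:310,150:410],None,fx=2,fy=2))
hsv=cv2.cvtColor(d['color'],cv2.COLOR_BGR2HSV);print(hsv[97,208],hsv[275,324],hsv[80,270])
t=load('top0')
def ell(d,rng,zs,amin):
    hsv=cv2.cvtColor(d['color'],cv2.COLOR_BGR2HSV)
    m=((hsv[...,2]>178)&(hsv[...,1]<25)).astype(np.uint8);k=np.zeros_like(m);k[rng[0]:rng[1],rng[2]:rng[3]]=1;m*=k
    cs,_=cv2.findContours(m,cv2.RETR_EXTERNAL,cv2.CHAIN_APPROX_NONE)
    for c in cs:
        if cv2.contourArea(c)>amin:
            w=onz(d,c.reshape(-1,2),zs)[:,:2].astype(np.float32); (cx,cy),r=cv2.minEnclosingCircle(w)
            print((c.mean(0)[0]).round(0),w.mean(0).round(1),(cx,cy),'r',round(r,1), pt(d,c.mean(0)[0])[0].round(1))
ell(d,(55,310,160,370),19,1000)
print();ell(t,(225,330,400,505),19,100)
```

```text
[182 179 178] [181 180 179] [142 133 133]
[113   6 182] [105   3 181] [120  16 142]
[218. 269.] [ 554.  -403.7] (560.2672119140625, -407.05096435546875) r 26.4 [ 508.2 -357.4  155.1]
[323. 275.] [ 563.1 -306.2] (563.8222045898438, -306.1531677246094) r 26.4 [ 562.9 -306.2   18.7]
[212. 191.] [ 482. -401.] (482.0317077636719, -401.1705322265625) r 23.6 [ 483.  -405.3    5.8]
[325. 190.] [ 484.6 -302. ] (484.875732421875, -301.79193115234375) r 26.3 [ 484.3 -302.    19.8]
[326.  98.] [ 408.8 -298.1] (408.9681091308594, -298.1153869628906) r 26.6 [ 408.7 -298.1   19.7]
[208.  97.] [ 403.4 -396.3] (403.48974609375, -396.1166076660156) r 26.4 [ 403.3 -396.2   19. ]

[478. 303.] [ 403.9 -395.1] (404.0340576171875, -395.5369567871094) r 26.6 [ 403.6 -393.6   23.6]
[439. 300.] [ 409.7 -296.8] (409.3729248046875, -297.0113830566406) r 26.6 [ 409.5 -295.9   22.5]
[478. 273.] [ 482.3 -399.9] (482.52996826171875, -399.6540832519531) r 23.1 [ 484.  -404.6    5.4]
[440. 271.] [ 485.1 -300.9] (485.41741943359375, -301.15557861328125) r 26.5 [ 484.9 -300.5   20.3]
[479. 243.] [ 560.6 -405.9] (560.747314453125, -406.0428466796875) r 26.7 [ 560.9 -406.5   17.2]
[440. 241.] [ 563.6 -305.3] (563.6089477539062, -304.810302734375) r 26.4 [ 563.3 -304.9   20.5]
```

View pics/c4.png

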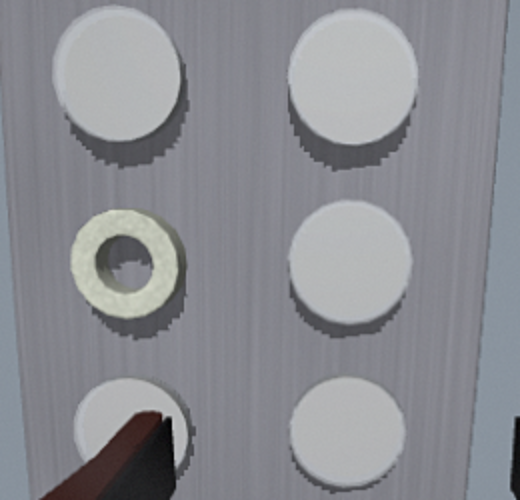

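```bash
python3 -c "
from h import *
go([563.6,-305.6,150]);go([563.6,-305.6,89])"
```

```text
ee [ 519.5 -304.1  230.5] yaw_y 87.91 w 87.7 F [-0.   0.6  0.3] t 2.7 tool shift m [-0.0443  0.      0.0804]
ee [ 519.5 -304.1  230.5] yaw_y 87.91 w 87.7 F [-0.   0.6  0.3] t 2.7 tool shift m [-0.0445 -0.      0.1414]
```

```bash
cat >> h.py <<'E'
def avg(n=8):
    L=[];Y=[]
    for i in range(n):
        o,R=obs();L.append(o['ee_pos']);Y.append(np.degrees(np.arctan2(R[1,1],R[0,1])));get_image('wrist')
    return np.array(L),np.array(Y),o,R
def goa(*ts,n=8):
    L,Y,o,R=avg(n);m=L.mean(0);print('ee',m.round(1),'sd',L.std(0).round(2),'yaw',Y.mean().round(2),'w',round(o['width'],1),'F',o['ft_force'].round(1),'t',round(o['t'],2))
    for t in ts: print(t,'shift m',(R.T@(np.array(t,float)-m)/1000).round(4))
E
python3 -c "
from h import *
L,Y,o,R=avg(8);print(L.round(1),Y.round(2))"
```

```text
[[ 519.5 -304.1  230.5]
 [ 519.2 -302.8  231.4]
 [ 519.1 -302.   232.1]
 [ 519.3 -301.5  232.7]
 [ 519.4 -301.3  233.2]
 [ 519.6 -301.3  233.5]
 [ 519.7 -301.3  233.6]
 [ 519.8 -301.5  233.6]] [87.91 87.98 88.03 88.08 88.11 88.13 88.14 88.13]
```

Emit:
{"method": "send_rows", "body": {
  "rows": [
    [-0.01,0,0,0,1],
    [-0.02,0,0.02,0,1],
    [-0.014,0,0.03,0,1],
    [0,0,0.02,0,1],
    [0,0,0,0,1]
  ]
}}

```text
t: 3.6
ee_pos: [563.2, -302.7, 159.9]
orientation: [-0.052, -3.137, -0.004]
ft_force: [0.2, -0.0, -0.0]
width: 87.7
```

Emit:
{"method": "send_rows", "body": {
  "rows": [
    [0,0,0,0,1],
    [0,0,0,0,1],
    [0,0,0,0,1],
    [0,0,0,0,1],
    [0,0,0,0,1]
  ]
}}

```text
t: 4.1
ee_pos: [563.9, -304.1, 163.4]
orientation: [0.053, 3.14, -0.001]
ft_force: [-0.3, 0.0, -0.1]
width: 88.1
```

```bash
python3 -c "
from h import *
L,Y,o,R=avg(6);print(L.round(1),Y.round(2))
go([563.6,-305.6,89])"
```

```text
[[ 563.9 -304.1  163.4]
 [ 563.8 -304.   163.2]
 [ 563.8 -304.   163.1]
 [ 563.8 -304.   163. ]
 [ 563.7 -303.9  162.8]
 [ 563.7 -303.9  162.7]] [88.05 88.06 88.05 88.06 88.06 88.06]
ee [ 563.7 -303.9  162.7] yaw_y 88.06 w 87.9 F [ 0.3  1.3 -0.4] t 4.4 tool shift m [ 0.0001 -0.0017  0.0737]
```

Emit:
{"method": "send_rows", "body": {
  "rows": [
    [0,-0.001,0.03,0,0.8],
    [0,-0.001,0.025,0,0.8],
    [0,0,0.015,0,0.8],
    [0,0,0.004,0,0.8],
    [0,0,0,0,0.8]
  ]
}}

```text
t: 4.9
ee_pos: [563.6, -305.8, 88.3]
orientation: [-0.053, -3.14, -0.001]
ft_force: [0.3, -0.8, -0.2]
width: 79.3
```

Emit:
{"method": "send_rows", "body": {
  "rows": [
    [0,0,0,0,0.8],
    [0,0,0,0,0.8],
    [0,0,0,0,0.8],
    [0,0,0,0,-1],
    [0,0,0,0,-1]
  ]
}}

```text
t: 5.4
ee_pos: [563.8, -306.0, 89.0]
orientation: [0.053, 3.141, -0.0]
ft_force: [0.4, -0.2, 0.1]
width: 66.6
```

Emit:
{"method": "send_rows", "body": {
  "rows": [
    [0,0,0,0,-1],
    [0,0,0,0,-1],
    [0,0,0,0,-1],
    [0,0,0,0,-1],
    [0,0,0,0,-1]
  ]
}}

```text
t: 5.9
ee_pos: [563.7, -305.9, 88.7]
orientation: [-0.053, -3.141, -0.0]
ft_force: [-0.8, 0.6, 2.5]
width: 54.0
```

```bash
python3 -c "
from h import *
go([563.6,-305.6,89])
snap('wrist','w2')"
```

```text
ee [ 563.7 -305.9   88.7] yaw_y 88.06 w 54.0 F [-0.8  0.6  2.5] t 5.9 tool shift m [ 0.0001  0.0003 -0.0003]
```

View pics/w2.png

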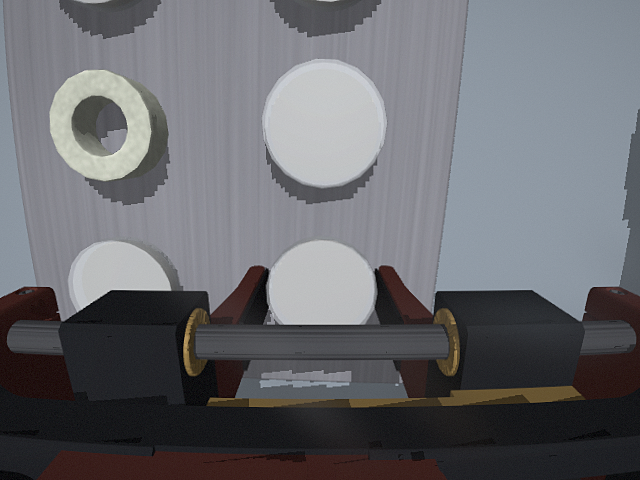

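Emit:
{"method": "send_rows", "body": {
  "rows": [
    [0,0,-0.02,0,-1],
    [0,0,-0.04,0,-1],
    [0,0,-0.045,0,-1],
    [0,0.01,-0.045,0,-1],
    [0,0.03,-0.02,0,-1]
  ]
}}

```text
t: 6.45
ee_pos: [566.5, -268.0, 263.1]
orientation: [0.057, 3.135, -0.005]
ft_force: [0.3, -0.1, -0.1]
width: 54.6
```

Emit:
{"method": "send_rows", "body": {
  "rows": [
    [0.002,0.045,0,0,-1],
    [0.002,0.045,0,0,-1],
    [0.002,0.045,0,0,-1],
    [0.002,0.045,0,0,-1],
    [0.002,0.045,0,0,-1]
  ]
}}

```text
t: 6.95
ee_pos: [562.3, -39.0, 258.7]
orientation: [0.053, 3.141, -0.0]
ft_force: [0.4, -0.3, -0.8]
width: 54.6
```

Emit:
{"method": "send_rows", "body": {
  "rows": [
    [0,0.041,0,0,-1],
    [0,0.035,0,0,-1],
    [0,0.025,0.01,0,-1],
    [0,0,0.02,0,-1],
    [0,0,0.02,0,-1]
  ]
}}

```text
t: 7.45
ee_pos: [566.2, 61.4, 208.4]
orientation: [0.05, 3.14, 0.0]
ft_force: [-0.0, 0.2, -0.2]
width: 54.3
```

Emit:
{"method": "send_rows", "body": {
  "rows": [
    [0,0,0,0,-1],
    [0,0,0,0,-1],
    [0,0,0,0,-1],
    [0,0,0,0,-1],
    [0,0,0,0,-1]
  ]
}}

```text
t: 7.95
ee_pos: [566.4, 60.1, 209.5]
orientation: [0.054, 3.14, 0.0]
ft_force: [0.3, -0.4, -0.3]
width: 53.9
```

```bash
python3 -c "
from h import *
goa([566.5,60.4,98.5],n=5)
snap('wrist','w3')"
```

```text
ee [566.3  60.1 209.2] sd [0.11 0.04 0.19] yaw 88.05 w 54.1 F [-0.2 -0.5 -1.3] t 8.15
[566.5, 60.4, 98.5] shift m [-0.0002  0.0003  0.1107]
```

View pics/w3.png

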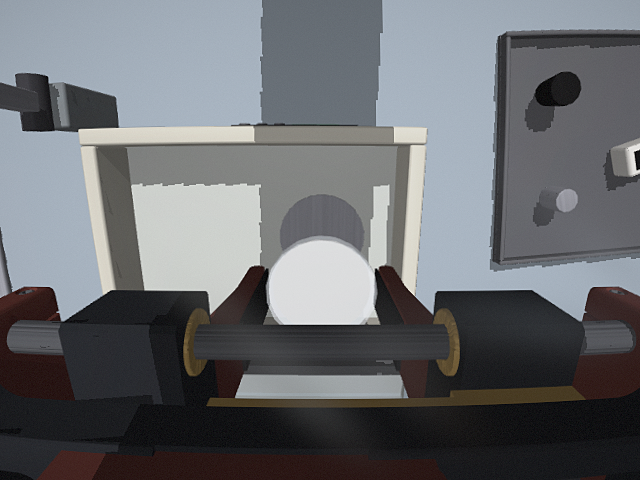

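Run:
```python
from h import *
d=load('w3')
th=-0.034;c=np.array([564.6,10.5]);R=np.array([[np.cos(th),-np.sin(th)],[np.sin(th),np.cos(th)]])
pts=[(-87,122),(-87,-122),(-75,110),(-75,-110),(0,122),(0,110),(0,-110)]
W=[list(c+R@np.array(p))+[55] for p in pts]
print(np.c_[proj(d,W)].round(1))
a=[]
img=d['color'].copy()
for p in proj(d,W): cv2.circle(img,tuple(int(round(x)) for x in p),2,(0,0,255),-1)
w=[list(c+R@np.array([36*np.cos(t),50+36*np.sin(t)]))+[15] for t in np.linspace(0,6.28,60)]
for p in proj(d,w): cv2.circle(img,tuple(int(round(x)) for x in p),1,(0,255,0),-1)
cv2.imwrite('pics/c5.png',cv2.resize(img[100:300,60:450],None,fx=2,fy=2))
d=load('top0');img=cv2.resize(d['color'],None,fx=4,fy=4,interpolation=cv2.INTER_CUBIC)
for p in list(proj(d,w))+list(proj(d,W)): cv2.circle(img,tuple(int(round(x*4+1.5)) for x in p),1,(0,0,255),-1)
cv2.imwrite('pics/c6.png',img[780:1120,1060:1500])
```

```text
[[427.8 123.3]
 [ 75.5 126.8]
 [409.4 141.3]
 [ 93.7 143.9]
 [419.5 247.2]
 [403.3 247.2]
 [108.3 247. ]]
```

View pics/c5.png

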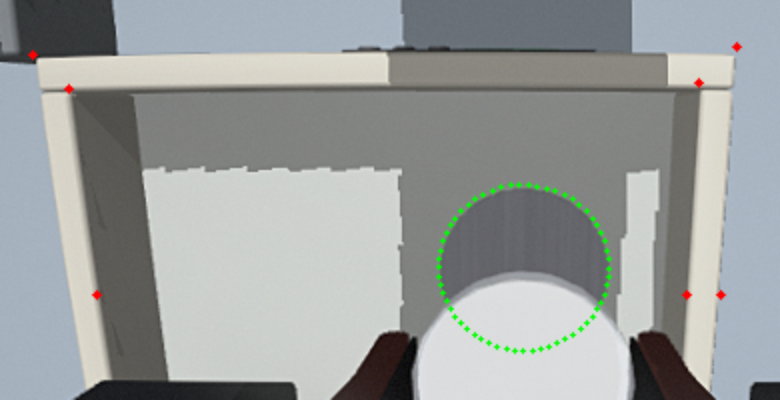

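View pics/c6.png

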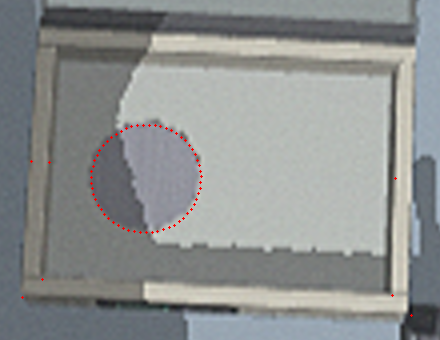

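Emit:
{"method": "send_rows", "body": {
  "rows": [
    [0,0,0.03,0,-1],
    [0,0,0.04,0,-1],
    [0,0,0.025,0,-1],
    [0,0,0.012,0,-1],
    [0,0,0.003,0,-1]
  ]
}}

```text
t: 8.75
ee_pos: [565.1, 60.2, 97.7]
orientation: [-0.053, -3.138, 0.001]
ft_force: [-6.6, -1.1, 14.4]
width: 54.1
```

Emit:
{"method": "send_rows", "body": {
  "rows": [
    [0,0,0,0,-1],
    [0,0,0,0,-1],
    [0,0,0.0007,0,-1],
    [0,0,0,0,-1],
    [0,0,0,0,-1]
  ]
}}

```text
t: 9.25
ee_pos: [566.3, 60.3, 98.5]
orientation: [0.053, 3.14, 0.0]
ft_force: [0.2, -0.4, 0.4]
width: 54.2
```

```bash
python3 -c "
from h import *
goa([566.5,60.4,98.5],n=3)"
```

```text
ee [566.2  60.2  98.3] sd [0.07 0.01 0.1 ] yaw 88.06 w 54.4 F [-0.6  0.4  0. ] t 9.35
[566.5, 60.4, 98.5] shift m [-0.0002  0.0002 -0.0002]
```

Emit:
{"method": "send_rows", "body": {
  "rows": [
    [0,0,0,0,0.5],
    [0,0,0,0,0.5],
    [0,0,0,0,0.5],
    [0,0,0,0,0.5],
    [0,0,-0.01,0,0.5]
  ]
}}

```text
t: 9.9
ee_pos: [565.3, 60.1, 107.3]
orientation: [-0.053, -3.139, 0.0]
ft_force: [0.9, 0.1, -0.4]
width: 65.8
```

Emit:
{"method": "send_rows", "body": {
  "rows": [
    [0,0,-0.03,0,0.5],
    [0,0,-0.045,0,0.5],
    [0,0,-0.045,0,0.5],
    [0,-0.01,-0.035,0,0.8],
    [0.01,-0.03,0,0,0.8]
  ]
}}

```text
t: 10.4
ee_pos: [558.2, 21.6, 269.3]
orientation: [0.049, 3.13, 0.001]
ft_force: [-0.3, -1.0, -0.4]
width: 77.4
```

```bash
python3 -c "
from h import *
snap('wrist','w4');go([485,-301.6,160])"
```

```text
ee [554.5  17.6 266.5] yaw_y 88.12 w 78.2 F [-1.4 -3.2 -0.7] t 10.45 tool shift m [ 0.0595 -0.3212  0.1066]
```

View pics/w4.png

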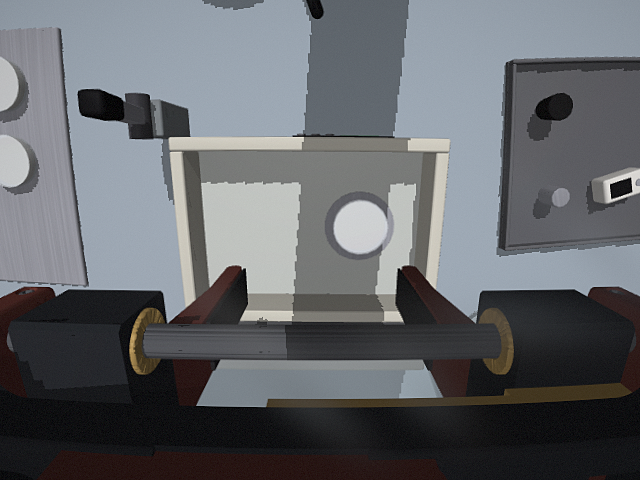

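Run:
```python
from h import *
d=load('w4')
hsv=cv2.cvtColor(d['color'],cv2.COLOR_BGR2HSV);print(hsv[227,360],hsv[227,330],hsv[227,318],hsv[250,300])
m=((hsv[...,2]>160)&(hsv[...,1]<25)).astype(np.uint8);m[:195]=0;m[258:]=0;m[:,328:329]=0;m[:,:328]=0;m[:,390:]=0
cs,_=cv2.findContours(m,0,1);c=max(cs,key=cv2.contourArea);w=onz(d,c.reshape(-1,2),28)[:,:2].astype(np.float32);print(cv2.contourArea(c),w.mean(0),cv2.minEnclosingCircle(w))
cv2.imwrite('pics/c7.png',cv2.resize(d['color'][180:270,310:410],None,fx=6,fy=6,interpolation=2))
```

```text
[ 90   4 209] [125  16  97] [ 70   6 121] [ 30   4 122]
2328.5 [566.89404  71.64607] ((566.6844482421875, 70.29705810546875), 36.457515716552734)
```

Emit:
{"method": "send_rows", "body": {
  "rows": [
    [0.006,-0.045,0,0,0.8],
    [0.008,-0.045,0,0,0.8],
    [0.009,-0.045,0,0,0.8],
    [0.009,-0.045,0,0,0.8],
    [0.009,-0.045,0,0,0.8]
  ]
}}

```text
t: 10.95
ee_pos: [505.3, -204.4, 263.5]
orientation: [0.053, 3.141, -0.0]
ft_force: [0.3, -0.9, -0.4]
width: 78.9
```

Emit:
{"method": "send_rows", "body": {
  "rows": [
    [0.009,-0.045,0.01,0,0.8],
    [0.009,-0.035,0.03,0,0.8],
    [0,-0.0194,0.04,0,0.8],
    [0,0,0.0234,0,0.8],
    [0,0,0,0,0.8]
  ]
}}

```text
t: 11.45
ee_pos: [482.6, -301.2, 156.7]
orientation: [-0.056, -3.136, -0.005]
ft_force: [-0.1, 0.3, -0.1]
width: 78.8
```

View pics/c7.png

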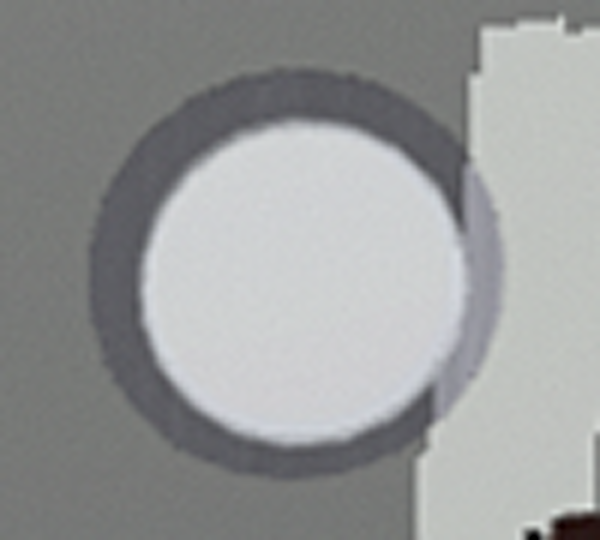

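Run:
```python
from h import *
d=load('w4')
f=lambda u,v:(310+u/6-.4,180+v/6-.4)
print(onz(d,f(304.5,281.5),28),onz(d,f(295.5,273),15), [onz(d,f(*p),15)[0].round(1) for p in [(88,273),(503,273),(295.5,67),(295.5,479)]])
go([485,-301.6,160])
```

```text
[[565.24913847  60.38448502  28.        ]] [[566.65803809  60.3295621   15.        ]] [array([565.6,  24.9,  15. ]), array([567.7,  95.9,  15. ]), array([531.5,  60.5,  15. ]), array([603.6,  60.2,  15. ])]
ee [ 482.6 -301.2  156.7] yaw_y 87.97 w 78.8 F [-0.1  0.3 -0.1] t 11.45 tool shift m [-0.0024 -0.0003 -0.0033]
```

Emit:
{"method": "send_rows", "body": {
  "rows": [
    [0,0,0.02,0,0.8],
    [0,0,0.025,0,0.8],
    [0,0,0.016,0,0.8],
    [0,0,0.008,0,0.8],
    [0,0,0.002,0,0.8]
  ]
}}

```text
t: 11.95
ee_pos: [484.9, -301.3, 88.5]
orientation: [-0.052, -3.141, -0.0]
ft_force: [-0.6, -1.0, 0.4]
width: 79.1
```

Emit:
{"method": "send_rows", "body": {
  "rows": [
    [0,0,0,0,0.8],
    [0,0,0,0,0.8],
    [0,0,0,0,0.8],
    [0,0,0,0,0.8],
    [0,0,0,0,0.8]
  ]
}}

```text
t: 12.45
ee_pos: [484.9, -301.7, 88.9]
orientation: [0.053, 3.141, -0.0]
ft_force: [-0.5, -0.0, -0.5]
width: 79.0
```

```bash
python3 -c "
from h import *
goa([485,-301.6,89],n=3)"
```

```text
ee [ 484.9 -301.7   88.8] sd [0.03 0.02 0.07] yaw 88.06 w 79.1 F [ 0.2 -0.1  0.2] t 12.55
[485, -301.6, 89] shift m [-0.0001  0.0001 -0.0002]
```

Emit:
{"method": "send_rows", "body": {
  "rows": [
    [0,0,0,0,-1],
    [0,0,0,0,-1],
    [0,0,0,0,-1],
    [0,0,0,0,-1],
    [0,0,0,0,-1]
  ]
}}

```text
t: 13.1
ee_pos: [484.8, -301.6, 88.5]
orientation: [-0.053, -3.141, -0.0]
ft_force: [0.5, -0.3, 0.7]
width: 54.4
```

Emit:
{"method": "send_rows", "body": {
  "rows": [
    [0,0,0,0,-1],
    [0,0,-0.02,0,-1],
    [0,0,-0.04,0,-1],
    [0,0,-0.04,0,-1],
    [0,0,-0.04,0,-1]
  ]
}}

```text
t: 13.6
ee_pos: [484.5, -301.5, 229.8]
orientation: [-0.053, -3.141, -0.001]
ft_force: [-0.3, -0.0, -0.9]
width: 54.3
```

Emit:
{"method": "send_rows", "body": {
  "rows": [
    [-0.008,0.03,-0.03,0,-1],
    [-0.009,0.045,0,0,-1],
    [-0.009,0.045,0,0,-1],
    [-0.009,0.045,0,0,-1],
    [-0.009,0.045,0,0,-1]
  ]
}}

```text
t: 14.1
ee_pos: [535.9, -91.6, 258.8]
orientation: [0.054, 3.141, -0.0]
ft_force: [0.6, 0.1, -0.7]
width: 54.0
```

Emit:
{"method": "send_rows", "body": {
  "rows": [
    [-0.009,0.045,0,0,-1],
    [-0.009,0.045,0,0,-1],
    [-0.0065,0.04,0,0,-1],
    [0,0.0246,0.02,0,-1],
    [0,0,0.03,0,-1]
  ]
}}

```text
t: 14.6
ee_pos: [566.9, 63.6, 209.7]
orientation: [0.048, 3.137, 0.002]
ft_force: [0.6, -0.8, 0.2]
width: 54.0
```

Emit:
{"method": "send_rows", "body": {
  "rows": [
    [0,0,0.03,0,-1],
    [0,0,0.03,0,-1],
    [0,0,0.015,0,-1],
    [0,0,0.008,0,-1],
    [0,0,0.004,0,-1]
  ]
}}

```text
t: 15.1
ee_pos: [565.7, 60.3, 121.4]
orientation: [-0.053, -3.141, 0.0]
ft_force: [-0.2, -0.2, -0.2]
width: 54.5
```

Emit:
{"method": "send_rows", "body": {
  "rows": [
    [0,0,0,0,-1],
    [0,0,0,0,-1],
    [0,0,0,0,-1],
    [0,0,0,0,-1],
    [0,0,0,0,-1]
  ]
}}

```text
t: 15.6
ee_pos: [565.8, 60.4, 122.1]
orientation: [0.053, 3.14, 0.0]
ft_force: [-0.1, -0.4, 0.2]
width: 54.2
```

```bash
python3 -c "
from h import *
goa([565.6,60.4,111.6],n=3);snap('wrist','w5')"
```

```text
ee [565.7  60.4 121.9] sd [0.05 0.01 0.09] yaw 88.06 w 54.4 F [-0.3  0.1 -0.4] t 15.7
[565.6, 60.4, 111.6] shift m [ 0.0001 -0.0001  0.0103]
```

View pics/w5.png

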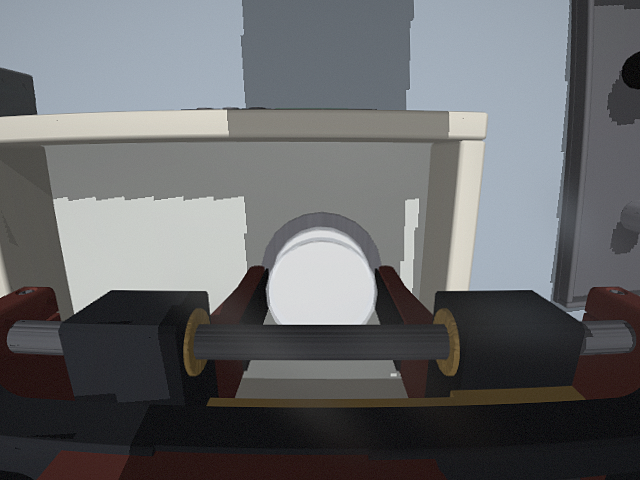

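Emit:
{"method": "send_rows", "body": {
  "rows": [
    [0,0,0.004,0,-1],
    [0,0,0.003,0,-1],
    [0,0,0.002,0,-1],
    [0,0,0.0012,0,-1],
    [0,0,0,0,-1]
  ]
}}

```text
t: 16.3
ee_pos: [565.4, 60.4, 111.0]
orientation: [-0.053, -3.141, 0.0]
ft_force: [-0.1, 0.5, -0.5]
width: 54.1
```

Emit:
{"method": "send_rows", "body": {
  "rows": [
    [0,0,0,0,-1],
    [0,0,0,0,-1],
    [0,0,0,0,0.45],
    [0,0,0,0,0.45],
    [0,0,0,0,0.45]
  ]
}}

```text
t: 16.8
ee_pos: [565.6, 60.5, 111.5]
orientation: [0.053, 3.141, 0.0]
ft_force: [0.9, -0.3, -0.4]
width: 63.5
```

Emit:
{"method": "send_rows", "body": {
  "rows": [
    [0,0,0,0,0.45],
    [0,0,-0.02,0,0.45],
    [0,0,-0.04,0,0.45],
    [0,0,-0.045,0,0.45],
    [0,0,-0.047,0,0.8]
  ]
}}

```text
t: 17.3
ee_pos: [565.0, 60.4, 264.5]
orientation: [-0.053, -3.14, 0.0]
ft_force: [1.2, 0.5, -0.7]
width: 68.9
```

```bash
python3 -c "
from h import *
go([485,-301.6,160])
# pure command track
yt=np.array([.0339,.9994]);xt=np.array([-.9994,.0339])
c=np.array([565.7,60.35]);t=np.array([409.1,-297.6]);print(xt@(t-c),yt@(t-c))"
```

```text
ee [565.   60.4 264.5] yaw_y 88.06 w 68.9 F [ 1.2  0.5 -0.7] t 17.3 tool shift m [ 0.0676 -0.3645  0.1047]
144.37153500000002 -363.04397000000006
```

Emit:
{"method": "send_rows", "body": {
  "rows": [
    [0.01,-0.04,0,0,0.8],
    [0.01,-0.01,0,0,0.8],
    [0,0,0,0,0.8]
  ]
}}

```text
t: 17.6
ee_pos: [542.3, 10.1, 263.1]
orientation: [-0.057, -3.139, -0.0]
ft_force: [-0.0, -0.7, 0.1]
width: 79.1
```

```bash
python3 -c "
from h import *
d=snap('wrist','w6');cv2.imwrite('pics/c8.png',cv2.resize(d['color'][150:280,300:440],None,fx=5,fy=5,interpolation=2)[:600])
"
```

```text
(no output)
```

View pics/c8.png

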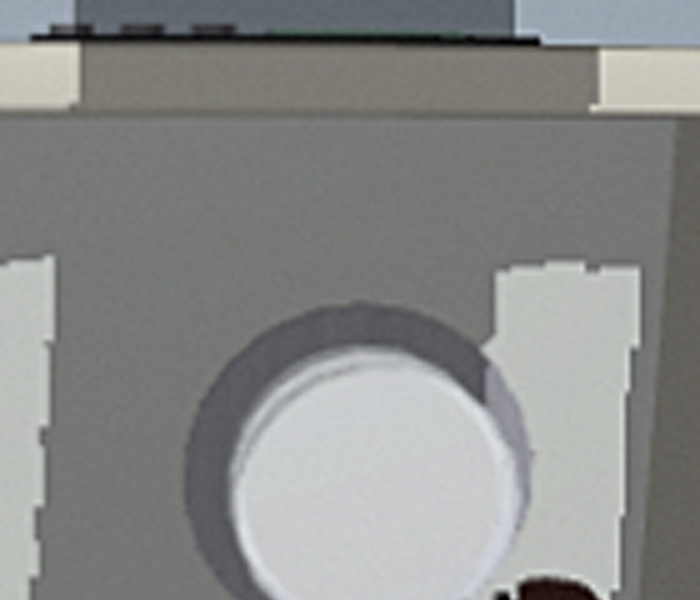

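Emit:
{"method": "send_rows", "body": {
  "rows": [
    [0.016,-0.04,0,0,0.8],
    [0.016,-0.045,0,0,0.8],
    [0.016,-0.045,0,0,0.8],
    [0.016,-0.045,0,0,0.8],
    [0.016,-0.045,0,0,0.8]
  ]
}}

```text
t: 18.15
ee_pos: [456.1, -206.7, 262.6]
orientation: [-0.052, -3.14, -0.001]
ft_force: [0.5, -0.1, 0.1]
width: 78.7
```

Emit:
{"method": "send_rows", "body": {
  "rows": [
    [0.016,-0.045,0.02,0,0.8],
    [0.0164,-0.03,0.03,0,0.8],
    [0.012,-0.018,0.04,0,0.8],
    [0,0,0.03,0,0.8],
    [0,0,0.03,0,0.8]
  ]
}}

```text
t: 18.65
ee_pos: [409.4, -295.9, 111.7]
orientation: [-0.055, -3.14, -0.002]
ft_force: [-0.2, -0.7, 0.4]
width: 79.1
```

Emit:
{"method": "send_rows", "body": {
  "rows": [
    [0,0,0.015,0,0.8],
    [0,0,0,0,0.8],
    [0,0,0,0,0.8],
    [0,0,0,0,0.8],
    [0,0,0,0,0.8]
  ]
}}

```text
t: 19.15
ee_pos: [410.3, -296.1, 100.0]
orientation: [0.052, 3.14, -0.002]
ft_force: [-0.1, -0.0, -0.0]
width: 79.0
```

```bash
python3 -c "
from h import *
goa([409.1,-297.6,89],n=5)"
```

```text
ee [ 410.1 -296.1   99.9] sd [0.15 0.03 0.12] yaw 88.07 w 78.9 F [-0.8 -0.2  0.2] t 19.35
[409.1, -297.6, 89] shift m [ 0.0009 -0.0015  0.0109]
```

Emit:
{"method": "send_rows", "body": {
  "rows": [
    [0.0008,-0.0015,0.005,0,0.8],
    [0,0,0.004,0,0.8],
    [0,0,0.002,0,0.8],
    [0,0,0,0,0.8],
    [0,0,0,0,0.8]
  ]
}}

```text
t: 19.9
ee_pos: [408.6, -297.4, 87.8]
orientation: [-0.053, -3.141, -0.0]
ft_force: [0.5, 0.1, 0.2]
width: 78.9
```

Emit:
{"method": "send_rows", "body": {
  "rows": [
    [0,0,0,0,-1],
    [0,0,0,0,-1],
    [0,0,0,0,-1],
    [0,0,0,0,-1],
    [0,0,0,0,-1]
  ]
}}

```text
t: 20.4
ee_pos: [408.8, -297.4, 88.1]
orientation: [0.053, 3.141, -0.0]
ft_force: [0.3, 0.5, 0.6]
width: 54.0
```

```bash
python3 -c "
from h import *
goa([565.7,60.4,130],n=4)"
```

```text
ee [ 408.8 -297.4   88.2] sd [0.02 0.01 0.01] yaw 88.06 w 54.3 F [ 0.1 -0.3  1.2] t 20.55
[565.7, 60.4, 130] shift m [-0.1448  0.3629 -0.0419]
```

Emit:
{"method": "send_rows", "body": {
  "rows": [
    [0,0,-0.02,0,-1],
    [0,0,-0.04,0,-1],
    [0,0,-0.045,0,-1],
    [-0.005,0.01,-0.045,0,-1],
    [-0.015,0.04,-0.02,0,-1]
  ]
}}

```text
t: 21.1
ee_pos: [431.5, -250.4, 262.1]
orientation: [0.059, 3.136, -0.006]
ft_force: [0.4, -0.3, 0.3]
width: 54.6
```

Emit:
{"method": "send_rows", "body": {
  "rows": [
    [-0.018,0.045,0,0,-1],
    [-0.018,0.045,0,0,-1],
    [-0.018,0.045,0,0,-1],
    [-0.018,0.045,0,0,-1],
    [-0.018,0.045,0,0,-1]
  ]
}}

```text
t: 21.6
ee_pos: [528.3, -24.4, 258.1]
orientation: [0.053, 3.141, -0.0]
ft_force: [0.1, -0.9, -0.8]
width: 54.1
```

Emit:
{"method": "send_rows", "body": {
  "rows": [
    [-0.018,0.04,0,0,-1],
    [-0.0168,0.03,0,0,-1],
    [0,0.0179,0.02,0,-1],
    [0,0,0.04,0,-1],
    [0,0,0.04,0,-1]
  ]
}}

```text
t: 22.1
ee_pos: [566.1, 61.4, 157.5]
orientation: [0.05, 3.139, 0.0]
ft_force: [-0.9, -0.4, 0.2]
width: 54.0
```

Emit:
{"method": "send_rows", "body": {
  "rows": [
    [0,0,0.015,0,-1],
    [0,0,0.008,0,-1],
    [0,0,0,0,-1],
    [0,0,0,0,-1],
    [0,0,0,0,-1]
  ]
}}

```text
t: 22.6
ee_pos: [566.7, 60.3, 136.7]
orientation: [0.053, 3.138, 0.0]
ft_force: [1.4, 1.0, 0.1]
width: 54.3
```

```bash
python3 -c "
from h import *
goa([565.5,60.4,123.6],n=6)
d=snap('wrist','w7');cv2.imwrite('pics/c9.png',cv2.resize(d['color'][180:340,220:430],None,fx=3,fy=3,interpolation=2)[:600])"
```

```text
ee [566.3  60.3 136.2] sd [0.25 0.03 0.34] yaw 88.05 w 54.2 F [-0.1 -0.6 -0.6] t 22.85
[565.5, 60.4, 123.6] shift m [0.0009 0.     0.0126]
```

View pics/c9.png

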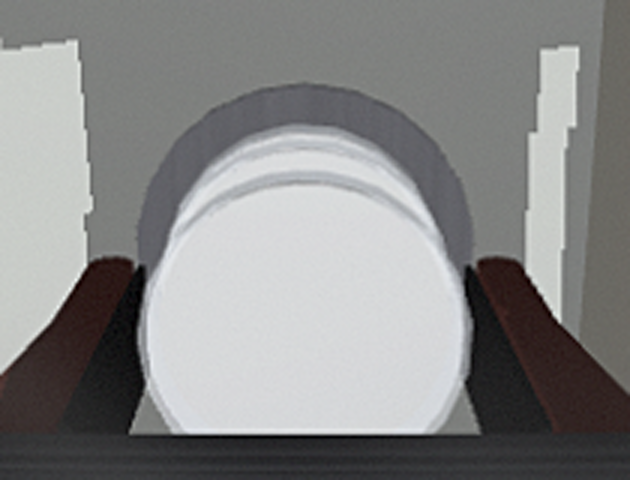

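Emit:
{"method": "send_rows", "body": {
  "rows": [
    [0.0004,0,0.005,0,-1],
    [0,0,0.003,0,-1],
    [0,0,0.002,0,-1],
    [0,0,0.0012,0,-1],
    [0,0,0,0,-1]
  ]
}}

```text
t: 23.45
ee_pos: [565.2, 60.4, 123.5]
orientation: [-0.053, -3.141, 0.0]
ft_force: [-0.1, 0.5, -0.6]
width: 54.5
```

Emit:
{"method": "send_rows", "body": {
  "rows": [
    [0,0,0,0,-1],
    [0,0,0,0,-1],
    [0,0,0,0,-1],
    [0,0,0,0,-1]
  ]
}}

```text
t: 23.85
ee_pos: [565.4, 60.4, 124.0]
orientation: [0.053, 3.141, 0.0]
ft_force: [0.1, 0.5, -0.4]
width: 54.4
```

```bash
python3 -c "
from h import *
goa([565.5,60.4,123.6],n=3)"
```

```text
ee [565.4  60.4 124. ] sd [0.01 0.01 0.01] yaw 88.07 w 54.2 F [ 0.4  0.2 -0.9] t 23.95
[565.5, 60.4, 123.6] shift m [-0.0001 -0.      0.0004]
```

Release, rise and head for dish 5 (403.6, -395.9).

```bash
python3 -c "
import numpy as np
yt=np.array([.0339,.9994]);xt=np.array([-.9994,.0339])
c=np.array([565.4,60.4])
for t in [(403.6,-395.9),(560.5,-406.5)]:
  t=np.array(t);print(xt@(t-c),yt@(t-c))"
```

```text
146.23434999999995 -461.51123999999993
-10.930850000000023 -466.78596999999996
```

Emit:
{"method": "send_rows", "body": {
  "rows": [
    [0,0,0.0005,0,-1],
    [0,0,0,0,0.45],
    [0,0,0,0,0.45],
    [0,0,0,0,0.45],
    [0,0,0,0,0.45]
  ]
}}

```text
t: 24.5
ee_pos: [565.3, 60.4, 123.4]
orientation: [0.053, 3.141, -0.0]
ft_force: [0.5, 0.9, 0.1]
width: 63.7
```

Emit:
{"method": "send_rows", "body": {
  "rows": [
    [0,0,-0.02,0,0.45],
    [0,0,-0.04,0,0.45],
    [0,0,-0.04,0,0.45],
    [0,0,-0.04,0,0.8],
    [0,0,0,0,0.8]
  ]
}}

```text
t: 25.0
ee_pos: [568.0, 60.6, 268.9]
orientation: [0.053, 3.131, 0.002]
ft_force: [0.5, -0.3, 0.3]
width: 76.3
```

Emit:
{"method": "send_rows", "body": {
  "rows": [
    [0.008,-0.03,0,0,0.8],
    [0.014,-0.045,0,0,0.8],
    [0.014,-0.045,0,0,0.8],
    [0.014,-0.045,0,0,0.8],
    [0.014,-0.045,0,0,0.8]
  ]
}}

```text
t: 25.5
ee_pos: [493.1, -148.7, 262.8]
orientation: [-0.052, -3.141, -0.0]
ft_force: [1.0, 0.3, -0.2]
width: 79.0
```

Emit:
{"method": "send_rows", "body": {
  "rows": [
    [0.014,-0.045,0,0,0.8],
    [0.014,-0.045,0,0,0.8],
    [0.014,-0.045,0,0,0.8],
    [0.014,-0.045,0,0,0.8],
    [0.014,-0.04,0.02,0,0.8]
  ]
}}

```text
t: 26.0
ee_pos: [416.8, -367.7, 244.7]
orientation: [0.054, 3.138, -0.005]
ft_force: [1.1, -0.1, 0.2]
width: 79.0
```

Emit:
{"method": "send_rows", "body": {
  "rows": [
    [0.0122,-0.0315,0.04,0,0.8],
    [0,0,0.04,0,0.8],
    [0,0,0.04,0,0.8],
    [0,0,0.02,0,0.8],
    [0,0,0.007,0,0.8]
  ]
}}

```text
t: 26.5
ee_pos: [402.7, -393.3, 95.0]
orientation: [-0.054, -3.137, -0.006]
ft_force: [0.6, -0.3, 0.1]
width: 79.2
```

Emit:
{"method": "send_rows", "body": {
  "rows": [
    [0,0,0,0,0.8],
    [0,0,0,0,0.8],
    [0,0,0,0,0.8],
    [0,0,0,0,0.8],
    [0,0,0,0,0.8]
  ]
}}

```text
t: 27.0
ee_pos: [404.6, -394.8, 99.1]
orientation: [0.053, 3.14, -0.002]
ft_force: [-0.7, -0.1, 0.0]
width: 78.9
```

```bash
python3 -c "
from h import *
goa([403.6,-395.9,88.8],n=5)"
```

```text
ee [ 404.4 -394.7   98.7] sd [0.09 0.08 0.24] yaw 88.07 w 79.3 F [ 0.6 -0.   1. ] t 27.2
[403.6, -395.9, 88.8] shift m [ 0.0008 -0.0013  0.0099]
```

Emit:
{"method": "send_rows", "body": {
  "rows": [
    [0.0006,-0.0012,0.005,0,0.8],
    [0,0,0.003,0,0.8],
    [0,0,0.001,0,0.8],
    [0,0,0,0,0.8],
    [0,0,0,0,0.8]
  ]
}}

```text
t: 27.75
ee_pos: [403.5, -395.7, 89.1]
orientation: [-0.053, -3.141, -0.0]
ft_force: [0.4, -0.4, -0.9]
width: 78.7
```

```bash
python3 -c "
from h import *
goa([403.6,-395.9,88.8],n=4)"
```

```text
ee [ 403.6 -395.7   89.2] sd [0.03 0.03 0.08] yaw 88.06 w 78.9 F [ 0.1 -0.2  0. ] t 27.9
[403.6, -395.9, 88.8] shift m [-0.     -0.0002  0.0004]
```

Emit:
{"method": "send_rows", "body": {
  "rows": [
    [0,0,0,0,-1],
    [0,0,0,0,-1],
    [0,0,0,0,-1],
    [0,0,0,0,-1],
    [0,0,0,0,-1]
  ]
}}

```text
t: 28.45
ee_pos: [403.6, -395.7, 89.2]
orientation: [0.053, 3.141, -0.0]
ft_force: [-0.4, 0.7, 0.9]
width: 54.6
```

Emit:
{"method": "send_rows", "body": {
  "rows": [
    [0,0,0,0,-1],
    [0,0,-0.02,0,-1],
    [0,0,-0.04,0,-1],
    [0,0,-0.045,0,-1],
    [-0.005,0.015,-0.045,0,-1]
  ]
}}

```text
t: 28.95
ee_pos: [408.6, -381.5, 240.5]
orientation: [-0.055, -3.141, 0.0]
ft_force: [1.3, 0.7, -0.0]
width: 54.2
```

Emit:
{"method": "send_rows", "body": {
  "rows": [
    [-0.012,0.04,-0.02,0,-1],
    [-0.014,0.045,0,0,-1],
    [-0.014,0.045,0,0,-1],
    [-0.014,0.045,0,0,-1],
    [-0.014,0.045,0,0,-1]
  ]
}}

```text
t: 29.45
ee_pos: [484.7, -161.5, 259.4]
orientation: [0.054, 3.141, -0.0]
ft_force: [1.2, 0.4, -0.3]
width: 54.0
```

Emit:
{"method": "send_rows", "body": {
  "rows": [
    [-0.014,0.045,0,0,-1],
    [-0.014,0.045,0,0,-1],
    [-0.014,0.045,0,0,-1],
    [-0.014,0.04,0,0,-1],
    [-0.014,0.03,0,0,-1]
  ]
}}

```text
t: 29.95
ee_pos: [561.5, 41.8, 259.2]
orientation: [-0.051, -3.141, -0.0]
ft_force: [0.3, -0.6, -0.4]
width: 54.2
```

Emit:
{"method": "send_rows", "body": {
  "rows": [
    [-0.0032,0.0213,0.03,0,-1],
    [0,0,0.04,0,-1],
    [0,0,0.03,0,-1],
    [0,0,0.01,0,-1],
    [0,0,0,0,-1]
  ]
}}

```text
t: 30.45
ee_pos: [564.5, 60.3, 148.0]
orientation: [-0.053, -3.138, 0.0]
ft_force: [0.4, -0.2, -1.1]
width: 54.3
```

Emit:
{"method": "send_rows", "body": {
  "rows": [
    [0,0,0,0,-1],
    [0,0,0,0,-1],
    [0,0,0,0,-1],
    [0,0,0,0,-1],
    [0,0,0,0,-1]
  ]
}}

```text
t: 30.95
ee_pos: [565.5, 60.4, 149.8]
orientation: [0.053, 3.14, 0.0]
ft_force: [-0.1, -0.3, 0.0]
width: 54.3
```

```bash
python3 -c "
from h import *
goa([565.5,60.4,137.6],n=4)
d=snap('wrist','w8');cv2.imwrite('pics/c10.png',cv2.resize(d['color'][180:340,220:430],None,fx=3,fy=3,interpolation=2)[:600])"
```

```text
ee [565.4  60.4 149.5] sd [0.08 0.02 0.16] yaw 88.06 w 54.3 F [-0.2 -0.7 -0.4] t 31.1
[565.5, 60.4, 137.6] shift m [-0.0001  0.      0.0119]
```

View pics/c10.png

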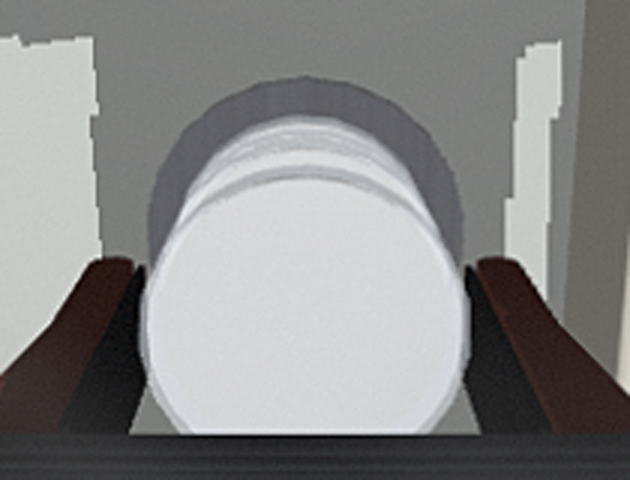

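Emit:
{"method": "send_rows", "body": {
  "rows": [
    [0,0,0.005,0,-1],
    [0,0,0.003,0,-1],
    [0,0,0.002,0,-1],
    [0,0,0.0015,0,-1],
    [0,0,0,0,-1]
  ]
}}

```text
t: 31.7
ee_pos: [565.2, 60.4, 137.4]
orientation: [-0.053, -3.141, 0.0]
ft_force: [0.8, -0.2, 0.2]
width: 54.2
```

Emit:
{"method": "send_rows", "body": {
  "rows": [
    [0,0,0,0,-1],
    [0,0,0,0,-1],
    [0,0,0,0,-1],
    [0,0,0,0,-1],
    [0,0,0,0,-1]
  ]
}}

```text
t: 32.2
ee_pos: [565.3, 60.4, 137.7]
orientation: [0.053, 3.141, 0.0]
ft_force: [-0.8, 0.1, -1.1]
width: 53.9
```

```bash
python3 -c "
from h import *
goa([565.5,60.4,137.6],n=2)"
```

```text
ee [565.3  60.4 137.7] sd [0.01 0.   0.01] yaw 88.07 w 54.5 F [0.3 0.6 0.2] t 32.25
[565.5, 60.4, 137.6] shift m [-0.0002 -0.      0.0001]
```

Emit:
{"method": "send_rows", "body": {
  "rows": [
    [0,0,0,0,0.45],
    [0,0,0,0,0.45],
    [0,0,0,0,0.45],
    [0,0,0,0,0.45],
    [0,0,-0.02,0,0.45]
  ]
}}

```text
t: 32.8
ee_pos: [563.8, 60.3, 155.9]
orientation: [-0.053, -3.137, 0.001]
ft_force: [0.3, 0.6, 0.0]
width: 64.0
```

Emit:
{"method": "send_rows", "body": {
  "rows": [
    [0,0,-0.035,0,0.45],
    [0,0,-0.04,0,0.45],
    [0,0,-0.03,0,0.8],
    [0,-0.03,0,0,0.8],
    [0,-0.04,0,0,0.8]
  ]
}}

```text
t: 33.3
ee_pos: [563.5, -9.1, 264.3]
orientation: [0.048, 3.138, 0.0]
ft_force: [1.2, -0.1, -0.6]
width: 78.4
```

Emit:
{"method": "send_rows", "body": {
  "rows": [
    [0,-0.045,0,0,0.8],
    [-0.002,-0.045,0,0,0.8],
    [-0.002,-0.045,0,0,0.8],
    [-0.002,-0.045,0,0,0.8],
    [-0.002,-0.045,0,0,0.8]
  ]
}}

```text
t: 33.8
ee_pos: [563.0, -236.5, 262.8]
orientation: [0.053, 3.141, -0.0]
ft_force: [-0.1, -0.9, 0.5]
width: 79.1
```

Emit:
{"method": "send_rows", "body": {
  "rows": [
    [-0.0028,-0.045,0,0,0.8],
    [0,-0.045,0,0,0.8],
    [0,-0.045,0.01,0,0.8],
    [0,-0.0368,0.03,0,0.8],
    [0,0,0.04,0,0.8]
  ]
}}

```text
t: 34.3
ee_pos: [560.8, -412.1, 183.9]
orientation: [0.059, 3.136, -0.008]
ft_force: [0.2, -0.4, 0.2]
width: 79.0
```

Emit:
{"method": "send_rows", "body": {
  "rows": [
    [0,0,0.04,0,0.8],
    [0,0,0.02,0,0.8],
    [0,0,0.01,0,0.8],
    [0,0,0,0,0.8],
    [0,0,0,0,0.8]
  ]
}}

```text
t: 34.8
ee_pos: [561.0, -406.8, 113.8]
orientation: [0.053, 3.14, -0.002]
ft_force: [0.4, 0.5, 0.5]
width: 78.9
```

```bash
python3 -c "
from h import *
goa([560.5,-406.5,89],n=6)"
```

```text
ee [ 561.  -406.9  114.3] sd [0.13 0.08 0.26] yaw 88.07 w 78.8 F [ 0.3 -0.5 -0.5] t 35.05
[560.5, -406.5, 89] shift m [0.0006 0.0004 0.0253]
```

```bash
python3 -c "
from h import *
d=snap('wrist','w9');cv2.imwrite('pics/c11.png',cv2.resize(d['color'][200:340,200:440],None,fx=3,fy=3,interpolation=2)[:600])"
```

```text
(no output)
```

View pics/c11.png

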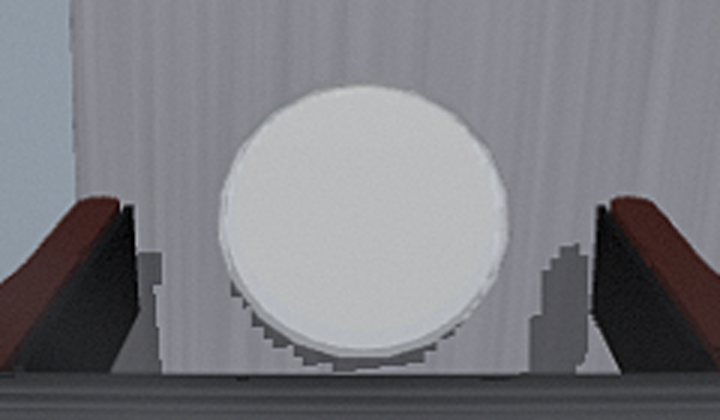

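```bash
python3 -c "
from h import *
d=load('w9');print(onz(d,[(321.2,272),(321.2,228.5),(321.2,315.7),(273.4,272),(369,272)],19).round(1));go([560.6,-406.2,89])"
```

```text
[[ 559.  -406.7   19. ]
 [ 534.2 -405.9   19. ]
 [ 585.8 -407.6   19. ]
 [ 558.2 -433.4   19. ]
 [ 559.9 -380.    19. ]]
ee [ 560.6 -406.7  113.6] yaw_y 88.07 w 79.4 F [-0.1  0.6 -0.1] t 35.15 tool shift m [0.     0.0005 0.0246]
```

Emit:
{"method": "send_rows", "body": {
  "rows": [
    [0,0,0.01,0,0.8],
    [0,0,0.009,0,0.8],
    [0,0,0.005,0,0.8],
    [0,0,0,0,0.8],
    [0,0,0,0,0.8]
  ]
}}

```text
t: 35.65
ee_pos: [560.1, -406.4, 88.2]
orientation: [-0.053, -3.141, -0.001]
ft_force: [0.2, 0.4, 0.1]
width: 79.1
```

Emit:
{"method": "send_rows", "body": {
  "rows": [
    [0,0,0,0,0.8],
    [0,0,0,0,0.8],
    [0,0,0,0,0.8]
  ]
}}

```text
t: 35.95
ee_pos: [560.3, -406.6, 88.9]
orientation: [0.053, 3.141, -0.0]
ft_force: [-0.8, 0.1, -0.6]
width: 78.9
```

```bash
python3 -c "
from h import *
goa([565.4,60.4,150],n=2)"
```

```text
ee [ 560.3 -406.5   88.9] sd [0.01 0.01 0.02] yaw 88.06 w 78.9 F [-0.4 -0.3 -0.8] t 36.0
[565.4, 60.4, 150] shift m [ 0.0107  0.4668 -0.0612]
```

Emit:
{"method": "send_rows", "body": {
  "rows": [
    [0,0,0,0,-1],
    [0,0,0,0,-1],
    [0,0,0,0,-1],
    [0,0,0,0,-1],
    [0,0,0,0,-1]
  ]
}}

```text
t: 36.55
ee_pos: [560.3, -406.5, 88.7]
orientation: [0.053, 3.141, -0.0]
ft_force: [-0.5, 0.7, 0.5]
width: 54.2
```

Emit:
{"method": "send_rows", "body": {
  "rows": [
    [0,0,0,0,-1],
    [0,0,-0.02,0,-1],
    [0,0,-0.045,0,-1],
    [0,0,-0.045,0,-1],
    [0,0.015,-0.045,0,-1]
  ]
}}

```text
t: 37.05
ee_pos: [560.7, -392.6, 246.8]
orientation: [0.055, 3.14, -0.002]
ft_force: [1.1, -0.2, 0.3]
width: 54.5
```

Emit:
{"method": "send_rows", "body": {
  "rows": [
    [0,0.04,-0.025,0,-1],
    [0.002,0.045,0,0,-1],
    [0.002,0.045,0,0,-1],
    [0.002,0.045,0,0,-1],
    [0.002,0.045,0,0,-1]
  ]
}}

```text
t: 37.55
ee_pos: [560.0, -169.7, 270.4]
orientation: [0.054, 3.139, -0.001]
ft_force: [0.5, 0.8, -0.6]
width: 54.4
```

Emit:
{"method": "send_rows", "body": {
  "rows": [
    [0.0027,0.045,0,0,-1],
    [0,0.045,0,0,-1],
    [0,0.045,0,0,-1],
    [0,0.045,0,0,-1],
    [0,0.035,0,0,-1]
  ]
}}

```text
t: 38.05
ee_pos: [564.6, 46.0, 270.3]
orientation: [0.052, 3.139, 0.001]
ft_force: [0.6, -0.1, -0.4]
width: 54.5
```

Emit:
{"method": "send_rows", "body": {
  "rows": [
    [0,0.0168,0.03,0,-1],
    [0,0,0.04,0,-1],
    [0,0,0.025,0,-1],
    [0,0,0.01,0,-1],
    [0,0,0,0,-1]
  ]
}}

```text
t: 38.55
ee_pos: [565.0, 60.3, 163.5]
orientation: [-0.053, -3.14, 0.0]
ft_force: [0.2, -0.6, 0.1]
width: 54.2
```

Emit:
{"method": "send_rows", "body": {
  "rows": [
    [0,0,0,0,-1],
    [0,0,0,0,-1],
    [0,0,0,0,-1],
    [0,0,0,0,-1],
    [0,0,0,0,-1]
  ]
}}

```text
t: 39.05
ee_pos: [565.6, 60.4, 164.2]
orientation: [0.053, 3.14, 0.0]
ft_force: [-0.0, 0.3, 0.1]
width: 54.3
```

```bash
python3 -c "
from h import *
goa([565.4,60.4,150.3],n=4)
d=snap('wrist','w10');cv2.imwrite('pics/c12.png',cv2.resize(d['color'][180:340,220:430],None,fx=3,fy=3,interpolation=2)[:600])"
```

```text
ee [565.4  60.4 163.9] sd [0.08 0.02 0.15] yaw 88.06 w 54.1 F [ 0.2  0.8 -1.1] t 39.2
[565.4, 60.4, 150.3] shift m [0.     0.     0.0136]
```

View pics/c12.png

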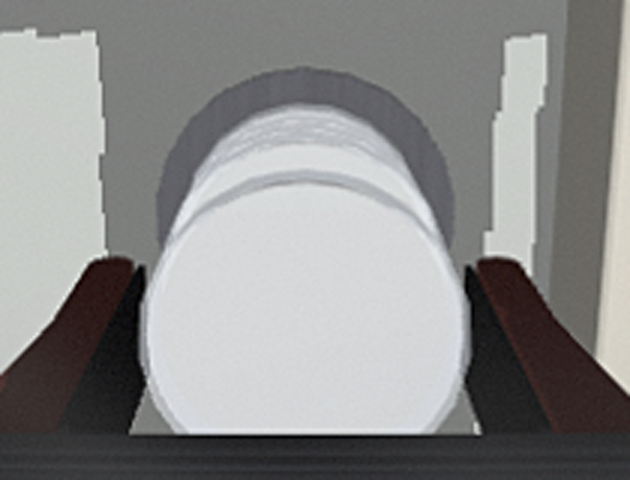

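Emit:
{"method": "send_rows", "body": {
  "rows": [
    [0,0,0.005,0,-1],
    [0,0,0.004,0,-1],
    [0,0,0.003,0,-1],
    [0,0,0.0013,0,-1],
    [0,0,0,0,-1]
  ]
}}

```text
t: 39.8
ee_pos: [565.2, 60.4, 150.0]
orientation: [-0.053, -3.141, 0.0]
ft_force: [-0.5, 0.3, 0.2]
width: 54.3
```

Emit:
{"method": "send_rows", "body": {
  "rows": [
    [0,0,0,0,-1],
    [0,0,0,0,-1],
    [0,0,0,0,-1],
    [0,0,0,0,-1],
    [0,0,0,0,-1]
  ]
}}

```text
t: 40.3
ee_pos: [565.4, 60.4, 150.4]
orientation: [0.053, 3.141, -0.0]
ft_force: [-0.4, -0.3, -0.7]
width: 54.2
```

```bash
python3 -c "
from h import *
goa([565.4,60.4,150.3],n=2)"
```

```text
ee [565.4  60.4 150.4] sd [0.01 0.   0.  ] yaw 88.07 w 54.3 F [ 0.2 -0.1 -0.7] t 40.35
[565.4, 60.4, 150.3] shift m [-0.     -0.      0.0001]
```

Emit:
{"method": "send_rows", "body": {
  "rows": [
    [0,0,0,0,0.45],
    [0,0,0,0,0.45],
    [0,0,0,0,0.45],
    [0,0,0,0,0.45],
    [0,0,-0.02,0,0.45]
  ]
}}

```text
t: 40.9
ee_pos: [563.9, 60.3, 168.5]
orientation: [-0.053, -3.137, 0.001]
ft_force: [0.1, 0.7, 0.3]
width: 63.4
```

Emit:
{"method": "send_rows", "body": {
  "rows": [
    [0,0,-0.035,0,0.45],
    [0,0,-0.04,0,0.45],
    [0,0,-0.035,0,0.8],
    [0.01,0.03,0,0,0.8],
    [0.01,0.04,0,0,0.8]
  ]
}}

```text
t: 41.4
ee_pos: [548.3, 130.7, 282.1]
orientation: [0.058, 3.138, 0.001]
ft_force: [0.2, 0.2, 0.3]
width: 78.5
```

Emit:
{"method": "send_rows", "body": {
  "rows": [
    [0.015,0.045,0,0,0.8],
    [0.015,0.045,0,0,0.8],
    [0.015,0.045,0,0,0.8],
    [0.015,0.045,0,0,0.8],
    [0,0,0,0,0.8]
  ]
}}

```text
t: 41.9
ee_pos: [492.3, 317.5, 280.5]
orientation: [0.045, 3.141, 0.002]
ft_force: [0.3, -0.6, -0.5]
width: 79.1
```

```bash
python3 -c "
from h import *
go([500,338,280]);snap('wrist','w11');snap('top','t2')"
```

```text
ee [492.3 317.5 280.5] yaw_y 88.35 w 79.1 F [ 0.3 -0.6 -0.5] t 41.9 tool shift m [-0.0072  0.0207  0.0005]
```

View pics/w11.png

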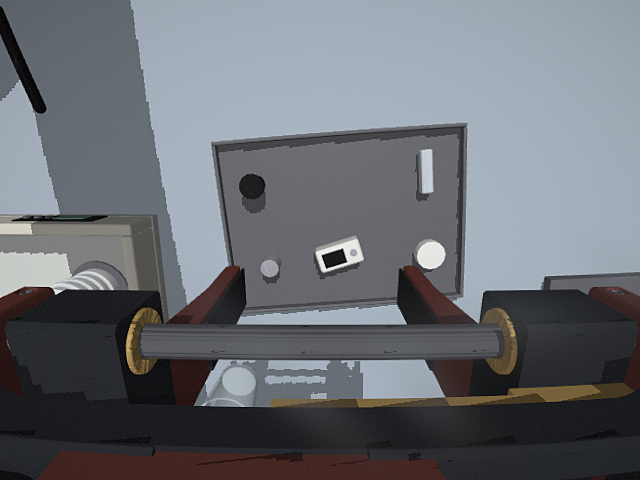

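View pics/t2.png

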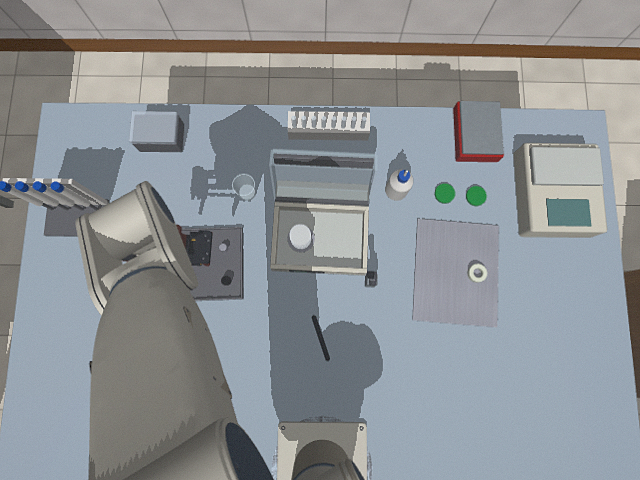

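Run:
```python
from h import *
d=load('w11')
hsv=cv2.cvtColor(d['color'],cv2.COLOR_BGR2HSV)
m=((hsv[...,2]>165)&(hsv[...,1]<30)).astype(np.uint8);k=np.zeros_like(m);k[225:285,305:375]=1;m*=k
m=cv2.morphologyEx(m,cv2.MORPH_CLOSE,np.ones((3,3)))
cs,_=cv2.findContours(m,0,1);c=max(cs,key=cv2.contourArea)
w=onz(d,c.reshape(-1,2),24)[:,:2].astype(np.float32);r=cv2.minAreaRect(w);print(r,cv2.boxPoints(r).round(1))
a=cv2.resize(d['color'][215:295,290:390],None,fx=6,fy=6,interpolation=2)
cv2.imwrite('pics/c13.png',a)
P=pt(d,[(355,244),(350,262),(320,250)]);print(P.round(1))
```

```text
((529.2835083007812, 335.73809814453125), (27.140522003173828, 46.73613357543945), 16.31725311279297) [[509.7 354.4]
 [522.8 309.5]
 [548.9 317.1]
 [535.7 362. ]]
[[518.5 352.7  23.7]
 [538.1 347.3  23.8]
 [524.5 315.9  21.8]]
```

View pics/c13.png

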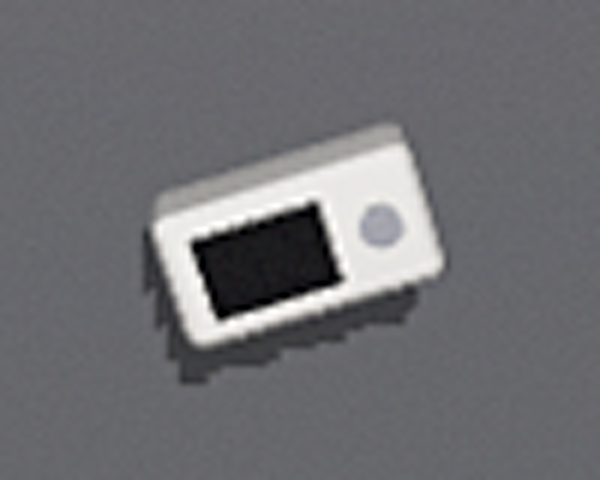

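The crop shows the logger lying flat with its window up, top-face corners at crop (157,215), (405,140), (445,272), (195,348). It has shifted about 25 mm from where it started, so the knock has happened.

Run:
```python
from h import *
d=load('w11')
q=np.array([(157,215),(405,140),(445,272),(195,348)])/6+np.array([290,215])-.4
w=onz(d,q,24)[:,:2];c=w.mean(0);print(w.round(1),c)
e=w[1]-w[0]+w[2]-w[3];f=w[3]-w[0]+w[2]-w[1];print(np.linalg.norm(e)/2,np.linalg.norm(f)/2,np.degrees(np.arctan2(e[1],e[0])),np.degrees(np.arctan2(f[1],f[0])))
goa([c[0],c[1],150],n=4)
```

```text
[[524.2 311.4]
 [511.9 354.9]
 [536.1 361.9]
 [549.  317.4]] [530.30414372 336.39278994]
45.741601359928 25.36101158339652 105.93890876591824 14.821920627258212
ee [493.8 312.6 280.2] sd [0.33 0.74 0.03] yaw 88.09 w 78.9 F [ 1.4 -0.4 -0.2] t 42.15
[np.float64(530.3041437240124), np.float64(336.39278994405043), 150] shift m [-0.0357  0.0251  0.1302]
```

Run:
```python
from h import *
d=load('w11');print('weight',onz(d,(270,268),28).round(0),'cap',onz(d,(430,255),18).round(0),'bottle',)
o,R=obs();print(o['qpos'].round(2))
t=load('top0');print('bottle',pt(t,[(400,185),(405,176)]),'beaker',onz(t,(243,186),70))
```

```text
weight [[541. 263.  28.]] cap [[535. 434.  18.]] bottle
[ 0.54  0.39  1.74 -0.    1.01 -0.99]
bottle [[ 690.16201911 -187.25374914  103.06179769]
 [ 705.61200219 -195.65512308  127.76904068]] beaker [[692.65049584 209.73224842  70.        ]]
```

Emit:
{"method": "send_rows", "body": {
  "rows": [
    [-0.016,0.012,0,0,0.4],
    [-0.0197,0.0131,0,0,0.4],
    [0,0,0,0.14,0.2],
    [0,0,0,0.14,0.2],
    [0,0,0,0.14,0.2]
  ]
}}

```text
t: 42.7
ee_pos: [531.1, 335.4, 280.2]
orientation: [-0.719, -3.058, 0.0]
ft_force: [-0.6, 0.3, 0.1]
width: 52.8
```

Emit:
{"method": "send_rows", "body": {
  "rows": [
    [0,0,0,0.14,0.2],
    [0,0,0,0.14,0.2],
    [0,0,0,0.14,0.2],
    [0,0,0,0.14,0.2],
    [0,0,0.01,0.14,0.2]
  ]
}}

```text
t: 43.2
ee_pos: [531.7, 335.8, 271.6]
orientation: [1.723, 2.625, 0.003]
ft_force: [0.0, 0.7, 0.6]
width: 52.5
```

Emit:
{"method": "send_rows", "body": {
  "rows": [
    [0,0,0.02,0.148,0.2],
    [0,0,0.04,0,0.2],
    [0,0,0.04,0,0.2],
    [0,0,0.02,0,0.2],
    [0,0,0,0,0.2]
  ]
}}

```text
t: 43.7
ee_pos: [529.3, 334.5, 147.1]
orientation: [-1.905, -2.496, 0.009]
ft_force: [0.3, -0.9, 0.9]
width: 53.1
```

Emit:
{"method": "send_rows", "body": {
  "rows": [
    [0,0,0,0,0.2],
    [0,0,0,0,0.2],
    [0,0,0,0,0.2],
    [0,0,0,0,0.2],
    [0,0,0,0,0.2]
  ]
}}

```text
t: 44.2
ee_pos: [530.6, 337.1, 151.2]
orientation: [1.903, 2.499, 0.002]
ft_force: [-0.3, 0.7, -0.6]
width: 52.8
```

```bash
python3 -c "
from h import *
goa([530.3,336.4,87],n=6);snap('wrist','w12')"
```

```text
ee [530.4 337.  150.8] sd [0.11 0.06 0.28] yaw 15.42 w 52.5 F [0.3 0.2 0.5] t 44.45
[530.3, 336.4, 87] shift m [-0.0005 -0.0003  0.0638]
```

View pics/w12.png

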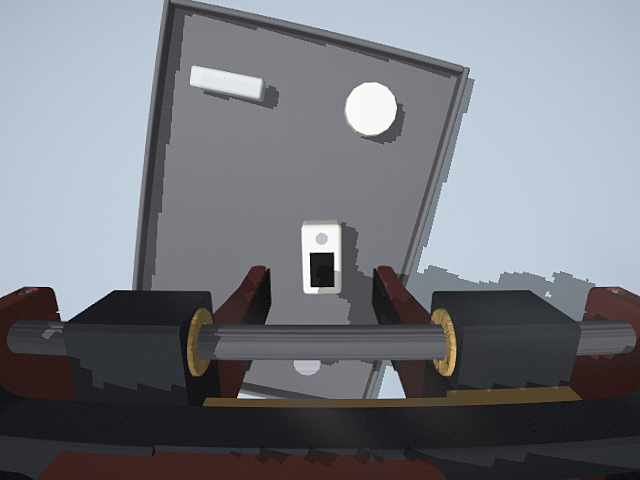

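Emit:
{"method": "send_rows", "body": {
  "rows": [
    [0,0,0.025,0,0.2],
    [0,0,0.022,0,0.2],
    [0,0,0.012,0,0.2],
    [0,0,0.004,0,0.2],
    [0,0,0,0,0.2]
  ]
}}

```text
t: 45.05
ee_pos: [530.3, 336.8, 87.0]
orientation: [-1.903, -2.499, 0.001]
ft_force: [0.1, 0.1, -0.5]
width: 52.9
```

Emit:
{"method": "send_rows", "body": {
  "rows": [
    [0,0,0,0,0.2],
    [0,0,0,0,0.2],
    [0,0,0,0,0.2],
    [0,0,0,0,-1],
    [0,0,0,0,-1]
  ]
}}

```text
t: 45.55
ee_pos: [530.5, 336.9, 87.7]
orientation: [1.903, 2.499, 0.001]
ft_force: [0.6, -0.3, -0.2]
width: 40.0
```

Emit:
{"method": "send_rows", "body": {
  "rows": [
    [0,0,0,0,-1],
    [0,0,0,0,-1],
    [0,0,0,0,-1],
    [0,0,0,0,-1],
    [0,0,0,0,-1]
  ]
}}

```text
t: 46.05
ee_pos: [530.4, 336.9, 87.4]
orientation: [1.903, 2.499, 0.0]
ft_force: [-0.4, -0.4, 0.8]
width: 25.8
```

```bash
python3 -c "
from h import *
goa([530.3,336.4,87],n=2);snap('wrist','w13')"
```

```text
ee [530.4 336.9  87.4] sd [0. 0. 0.] yaw 15.41 w 26.2 F [-0.6 -0.4  1.8] t 46.1
[530.3, 336.4, 87] shift m [-0.0004 -0.0002  0.0004]
```

View pics/w13.png

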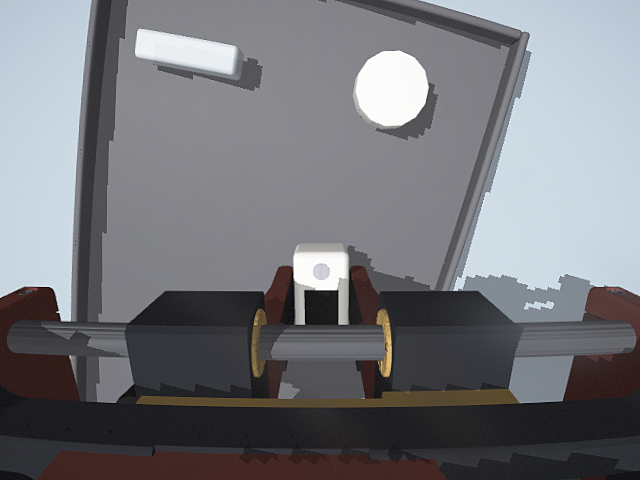

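Emit:
{"method": "send_rows", "body": {
  "rows": [
    [0,0,-0.02,0,-1],
    [0,0,-0.04,0,-1],
    [0,0,-0.045,0,-1],
    [0,0,-0.045,-0.1,-1],
    [0,0,-0.04,-0.14,-1]
  ]
}}

```text
t: 46.7
ee_pos: [530.3, 336.8, 279.5]
orientation: [1.584, 2.713, 0.001]
ft_force: [0.4, 0.0, -0.4]
width: 25.8
```

Emit:
{"method": "send_rows", "body": {
  "rows": [
    [0,0,0,-0.14,-1],
    [0,0,0,-0.14,-1],
    [0,0,0,-0.14,-1],
    [0,0,0,-0.14,-1],
    [0,0,0,-0.14,-1]
  ]
}}

```text
t: 47.2
ee_pos: [530.2, 336.8, 277.2]
orientation: [-0.556, -3.092, 0.0]
ft_force: [0.6, -0.5, -1.1]
width: 26.2
```

Emit:
{"method": "send_rows", "body": {
  "rows": [
    [0,0,0,-0.14,-1],
    [0,0,0,-0.14,-1],
    [0,0,0,-0.048,-1],
    [0,0,0,0,-1],
    [0,0,0,0,-1]
  ]
}}

```text
t: 47.7
ee_pos: [530.3, 336.8, 277.2]
orientation: [-0.056, -3.141, 0.0]
ft_force: [-0.3, -1.0, 0.7]
width: 25.8
```

```bash
python3 -c "
from h import *
goa([562.7,-44.5,150],n=3)"
```

```text
ee [530.3 336.8 277.2] sd [0.03 0.02 0.04] yaw 87.98 w 25.9 F [-0.6 -0.5  0.6] t 47.8
[562.7, -44.5, 150] shift m [-0.0457 -0.3799  0.1272]
```

Emit:
{"method": "send_rows", "body": {
  "rows": [
    [-0.004,-0.03,0,0,-1],
    [-0.006,-0.045,0,0,-1],
    [-0.006,-0.045,0,0,-1],
    [-0.006,-0.045,0,0,-1],
    [-0.006,-0.045,0,0,-1]
  ]
}}

```text
t: 48.35
ee_pos: [551.2, 124.4, 277.5]
orientation: [0.053, 3.141, 0.0]
ft_force: [0.4, 0.1, -1.4]
width: 25.7
```

Emit:
{"method": "send_rows", "body": {
  "rows": [
    [-0.006,-0.045,0,0,-1],
    [-0.006,-0.045,0,0,-1],
    [-0.0057,-0.045,0,0,-1],
    [0,-0.0349,0.01,0,-1],
    [0,0,0.03,0,-1]
  ]
}}

```text
t: 48.85
ee_pos: [565.0, -48.4, 239.6]
orientation: [0.06, 3.135, -0.002]
ft_force: [0.3, 0.9, -0.4]
width: 26.0
```

Emit:
{"method": "send_rows", "body": {
  "rows": [
    [0,0,0.04,0,-1],
    [0,0,0.04,0,-1],
    [0,0,0.03,0,-1],
    [0,0,0.012,0,-1],
    [0,0,0,0,-1]
  ]
}}

```text
t: 49.35
ee_pos: [562.5, -44.3, 114.0]
orientation: [-0.054, -3.138, -0.0]
ft_force: [0.7, 0.5, 0.2]
width: 25.9
```

Emit:
{"method": "send_rows", "body": {
  "rows": [
    [0,0,0,0,-1],
    [0,0,0,0,-1],
    [0,0,0,0,-1],
    [0,0,0,0,-1],
    [0,0,0,0,-1]
  ]
}}

```text
t: 49.85
ee_pos: [563.5, -44.4, 116.0]
orientation: [0.053, 3.14, -0.0]
ft_force: [-0.2, -0.5, -1.2]
width: 25.7
```

```bash
python3 -c "
from h import *
goa([562.7,-44.5,95.9],n=4);snap('wrist','w14')"
```

```text
ee [563.4 -44.4 115.8] sd [0.09 0.02 0.18] yaw 88.06 w 26.1 F [-0.6  0.  -0.1] t 50.0
[562.7, -44.5, 95.9] shift m [ 0.0007 -0.0001  0.0199]
```

View pics/w14.png

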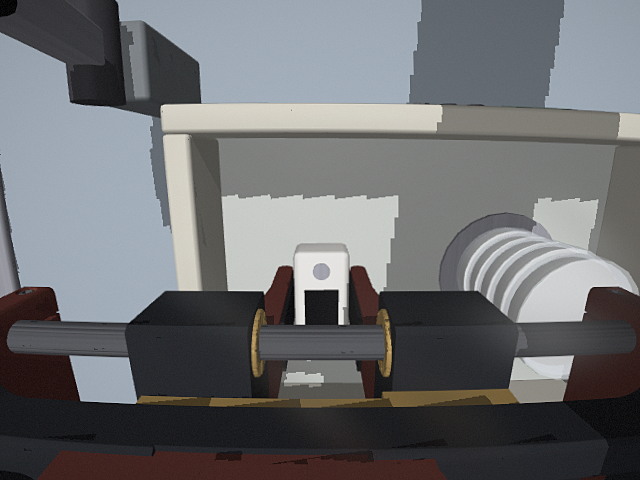

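Emit:
{"method": "send_rows", "body": {
  "rows": [
    [0,-0.004,0.006,0,-1],
    [0,-0.004,0.006,0,-1],
    [0,0,0.004,0,-1],
    [0,0,0.002,0,-1],
    [0,0,0.001,0,-1]
  ]
}}

```text
t: 50.6
ee_pos: [562.7, -52.4, 95.9]
orientation: [-0.053, -3.14, -0.0]
ft_force: [0.2, -0.3, -1.1]
width: 25.5
```

Emit:
{"method": "send_rows", "body": {
  "rows": [
    [0,0,0,0,-1],
    [0,0,0,0,-1],
    [0,0,0,0,-1],
    [0,0,0,0,-1],
    [0,0,0,0,-1]
  ]
}}

```text
t: 51.1
ee_pos: [563.0, -52.3, 96.5]
orientation: [0.053, 3.141, -0.0]
ft_force: [-0.3, 0.0, -0.6]
width: 25.8
```

```bash
python3 -c "
from h import *
goa([562.7,-52.5,95.9],n=3)"
```

```text
ee [563.  -52.4  96.5] sd [0.   0.01 0.01] yaw 88.07 w 25.7 F [ 0.2  1.  -0.6] t 51.2
[562.7, -52.5, 95.9] shift m [ 0.0003 -0.0002  0.0006]
```

Emit:
{"method": "send_rows", "body": {
  "rows": [
    [0,0,0.0008,0,-1],
    [0,0,0,0,-1],
    [0,0,0,0,0],
    [0,0,0,0,0],
    [0,0,0,0,0]
  ]
}}

```text
t: 51.75
ee_pos: [563.0, -52.4, 95.6]
orientation: [0.053, 3.141, -0.0]
ft_force: [0.1, -0.9, 0.2]
width: 43.3
```

Emit:
{"method": "send_rows", "body": {
  "rows": [
    [0,0,0,0,0],
    [0,0,-0.01,0,0],
    [0,0,-0.03,0,0],
    [0,0,-0.04,0,0],
    [0,0,-0.045,0,0]
  ]
}}

```text
t: 52.25
ee_pos: [562.2, -52.3, 221.7]
orientation: [-0.053, -3.139, -0.0]
ft_force: [0.4, 0.4, 0.9]
width: 44.0
```

Emit:
{"method": "send_rows", "body": {
  "rows": [
    [0.015,0.015,-0.045,0,0.3],
    [0.02,0.03,-0.03,0,0.3],
    [0,0,0,0,0.3],
    [0,0,0,0,0.3],
    [0,0,0,0,0.3]
  ]
}}

```text
t: 52.75
ee_pos: [529.3, -6.6, 295.0]
orientation: [-0.053, -3.14, 0.0]
ft_force: [0.3, -0.1, -0.1]
width: 56.7
```

```bash
python3 -c "
from h import *
goa([562.7,-52.5,95.9],n=3);snap('wrist','w15');snap('scene','s3');snap('top','t3')"
```

```text
ee [529.3  -6.7 294.6] sd [0.01 0.1  0.27] yaw 88.04 w 57.4 F [-0.8 -0.3  0.5] t 52.85
[562.7, -52.5, 95.9] shift m [-0.0354 -0.0446  0.1986]
```

View pics/w15.png

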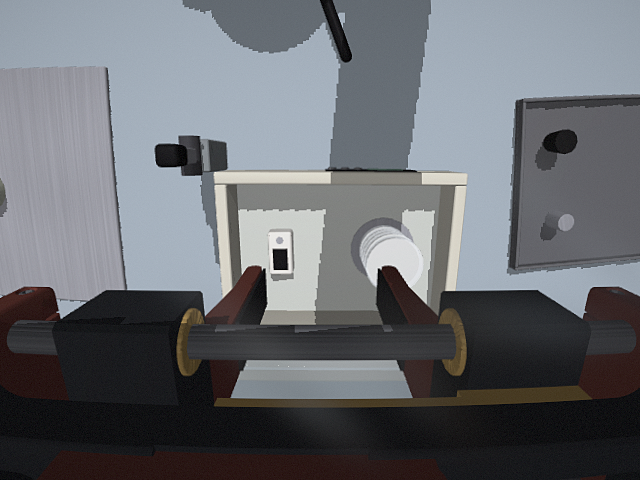

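View pics/s3.png

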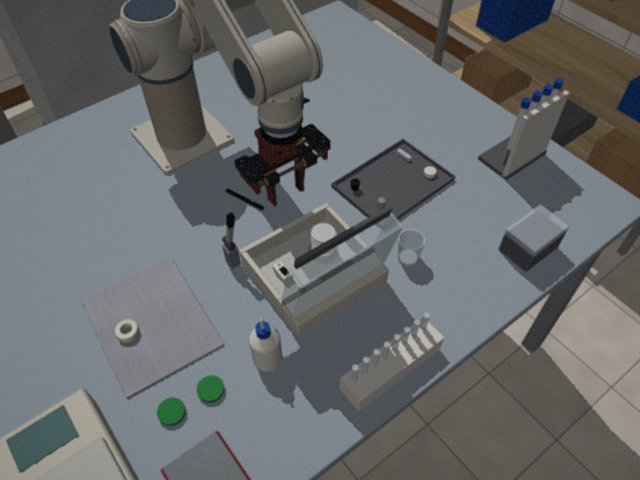

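Emit:
{"method": "send_rows", "body": {
  "rows": [
    [-0.02,0.02,-0.02,0,-0.5],
    [-0.03,0.03,-0.01,0,-0.5],
    [-0.029,0.02,0,0,-0.5],
    [0,0,0,0,-0.5],
    [0,0,0,0,-0.5]
  ]
}}

```text
t: 53.55
ee_pos: [610.6, 61.1, 324.5]
orientation: [-0.052, -3.139, 0.001]
ft_force: [-0.6, 0.3, 0.1]
width: 22.8
```

Emit:
{"method": "send_rows", "body": {
  "rows": [
    [0,0,0,0,-0.5],
    [0,0,0,0,-0.5],
    [0,0,0,0,-0.5],
    [0,0,0,0,-0.5]
  ]
}}

```text
t: 53.95
ee_pos: [610.5, 60.6, 325.7]
orientation: [0.054, 3.141, -0.0]
ft_force: [0.0, 0.1, 0.1]
width: 22.4
```

```bash
python3 -c "
from h import *
goa([562.7,-52.5,95.9],n=3);d=snap('wrist','w16')
cv2.imwrite('pics/c14.png',cv2.resize(d['color'][150:350,200:440],None,fx=3,fy=3,interpolation=2))"
```

```text
ee [610.6  60.7 325.7] sd [0.07 0.08 0.01] yaw 88.04 w 21.5 F [-0.6  0.1 -1. ] t 54.05
[562.7, -52.5, 95.9] shift m [ 0.044  -0.1148  0.2298]
```

View pics/c14.png

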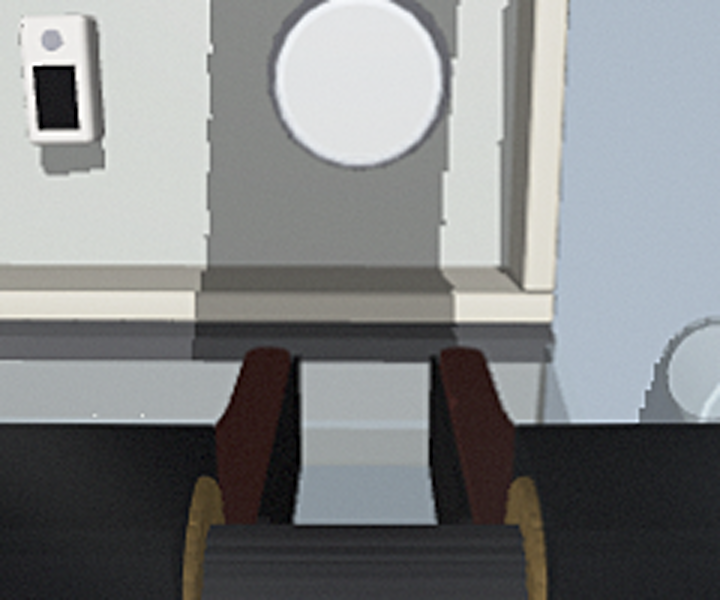

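Run:
```python
from h import *
d=load('w16')
a=d['color'][130:220,280:360];cv2.imwrite('pics/c15.png',cv2.resize(a,None,fx=6,fy=6,interpolation=2))
g=d['color'].min(2);m=(g>188).astype(np.uint8);k=np.zeros_like(m);k[130:215,285:352]=1;m*=k
m=cv2.morphologyEx(m,cv2.MORPH_OPEN,np.ones((5,5)))
cs,_=cv2.findContours(m,0,1);c=max(cs,key=cv2.contourArea);x=cv2.boundingRect(c);print(x)
w=onz(d,c.reshape(-1,2),80)[:,:2].astype(np.float32);print(cv2.minEnclosingCircle(w),cv2.minAreaRect(w))
```

```text
(292, 149, 55, 56)
((565.6092529296875, 60.48727798461914), 26.84414291381836) ((565.867919921875, 60.401283264160156), (52.275970458984375, 52.55756378173828), 88.04840850830078)
```

View pics/c15.png

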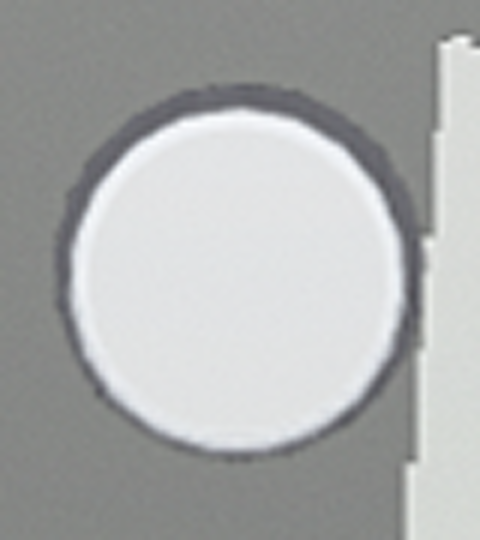

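Run:
```python
from h import *
d=load('w15');P=cloud(d)
a=cv2.resize(d['color'][120:190,140:240],None,fx=6,fy=6,interpolation=2);cv2.imwrite('pics/c16.png',a)
for u,v in [(160,155),(170,155),(180,155),(187,145),(190,155),(195,155),(210,155)]: print(u,v,P[v,u].round(1))
P=cloud(load('top0'));z=P[...,2];m=(z>60)&(P[...,0]<490)&(P[...,0]>440)&(P[...,1]<-90)&(P[...,1]>-150)
q=P[m];
for lo in range(60,175,15):
    s=q[(q[:,2]>=lo)&(q[:,2]<lo+15)]
    if len(s): print(lo,len(s),s.min(0).round(1),s.max(0).round(1),s.mean(0).round(1))
P=cloud(load('s3'));z=P[...,2];m=(z>60)&(P[...,0]<490)&(P[...,0]>440)&(P[...,1]<-90)&(P[...,1]>-150)
q=P[m];print('scene')
for lo in range(60,175,15):
    s=q[(q[:,2]>=lo)&(q[:,2]<lo+15)]
    if len(s): print(lo,len(s),s.min(0).round(1),s.max(0).round(1),s.mean(0).round(1))
```

```text
160 155 [ 459.4 -106.5  161.6]
170 155 [ 459.6 -101.   159.4]
180 155 [459.8 -97.7 151.6]
187 145 [ 450.4 -118.5   84.1]
190 155 [ 459.3 -106.6  110.9]
195 155 [ 459.  -113.4   81.7]
210 155 [ 459.2 -107.5   59.4]
60 19 [ 442.3 -132.2   60.1] [473.5 -99.8  74.8] [ 457.  -116.3   63.5]
75 63 [ 441.6 -127.8   75.2] [ 474.1 -109.9   89.5] [ 453.4 -120.5   80.7]
90 5 [ 452.6 -120.8   91.5] [ 458.8 -113.5  105. ] [ 454.3 -118.2   97.1]
105 8 [ 452.7 -119.2  105.7] [ 463.3 -106.3  116.1] [ 455.7 -114.1  110.5]
135 7 [ 451.6 -112.2  138.6] [ 453.9 -101.2  148.8] [ 452.2 -107.1  145.3]
150 43 [ 452.4 -111.3  152.7] [466.8 -96.8 162. ] [ 459.1 -103.3  158.1]
scene
60 52 [ 445.7 -132.7   60.1] [ 478.8 -109.8   74.6] [ 468.2 -124.6   66. ]
75 92 [ 442.4 -128.9   75.2] [ 481.1 -111.    89.3] [ 464.6 -121.2   80.7]
90 33 [ 454.8 -123.2   90.3] [ 469.4 -108.8  102.6] [ 463.6 -117.1   97.3]
105 38 [ 454.9 -118.6  105.1] [ 468.1 -104.9  119.5] [ 463.5 -113.8  112.2]
120 36 [ 454.1 -116.7  120.9] [ 471.1 -100.8  134.9] [ 464.8 -111.   128. ]
135 45 [ 454.9 -114.8  135.1] [469.9 -98.  149.9] [ 465.2 -108.2  142.1]
150 56 [ 452.2 -113.   150.2] [470.5 -96.2 161.4] [ 463.  -105.   156.1]
```

View pics/c16.png

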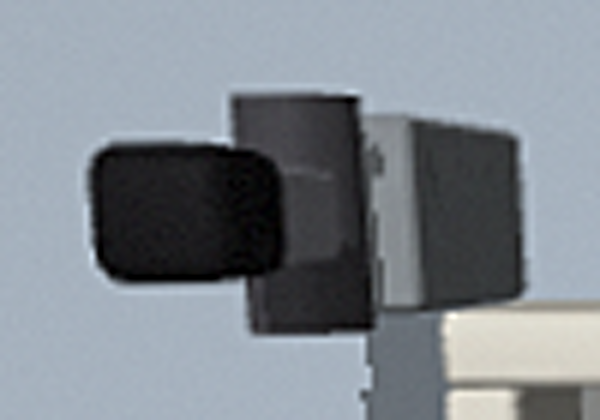

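Emit:
{"method": "send_rows", "body": {
  "rows": [
    [0.02,-0.02,0,0,-1],
    [0.035,-0.028,0,0,-1],
    [0.035,-0.028,0,0,-1],
    [0.03,-0.028,0,0,-1],
    [0.0274,-0.0218,0.02,0,-1]
  ]
}}

```text
t: 54.65
ee_pos: [459.0, -60.8, 307.4]
orientation: [0.053, 3.136, -0.001]
ft_force: [0.2, -1.0, 0.1]
width: 0.6
```

Emit:
{"method": "send_rows", "body": {
  "rows": [
    [0,0,0.04,0,-1],
    [0,0,0.03,0,-1],
    [0,0,0.02,0,-1],
    [0,0,0,0,-1],
    [0,0,0,0,-1]
  ]
}}

```text
t: 55.15
ee_pos: [459.5, -59.7, 215.9]
orientation: [-0.053, -3.141, -0.0]
ft_force: [-0.7, 0.2, 0.0]
width: 0.7
```

```bash
python3 -c "
from h import *
goa([459,-107,215],n=4);d=snap('wrist','w17')"
```

```text
ee [459.9 -59.7 216.5] sd [0.25 0.02 0.37] yaw 88.07 w 0.7 F [ 0.6 -0.6 -0.4] t 55.3
[459, -107, 215] shift m [-0.0007 -0.0473  0.0015]
```

View pics/w17.png

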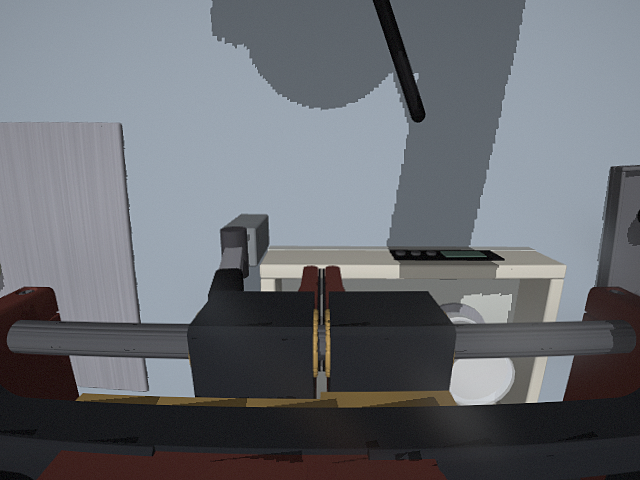

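Clamp visible at (230,270), fingers at (322,280), free of it. I'll push it a bit outward, away from the lid's path.

Emit:
{"method": "send_rows", "body": {
  "rows": [
    [0,-0.01,0,0,-1],
    [0,-0.01,0,0,-1],
    [0,-0.01,0,0,-1],
    [0,-0.01,0,0,-1],
    [0,-0.008,0,0,-1]
  ]
}}

```text
t: 55.9
ee_pos: [457.6, -108.8, 215.6]
orientation: [0.054, 3.141, 0.0]
ft_force: [0.3, 2.2, 1.9]
width: 0.7
```

Emit:
{"method": "send_rows", "body": {
  "rows": [
    [0,0,0,0,-1],
    [0,0,0,0,-1],
    [0,0,0,0,-1]
  ]
}}

```text
t: 56.2
ee_pos: [457.5, -107.5, 215.5]
orientation: [-0.053, -3.141, -0.0]
ft_force: [0.6, -0.5, -0.3]
width: 0.4
```

```bash
python3 -c "
from h import *
go([459,-60,215]);d=snap('wrist','w18');cv2.imwrite('pics/c18.png',cv2.resize(d['color'][180:320,180:360],None,fx=4,fy=4))"
```

```text
ee [ 457.5 -107.5  215.5] yaw_y 88.07 w 0.4 F [ 0.6 -0.5 -0.3] t 56.2 tool shift m [0.0001 0.0476 0.0005]
```

View pics/c18.png

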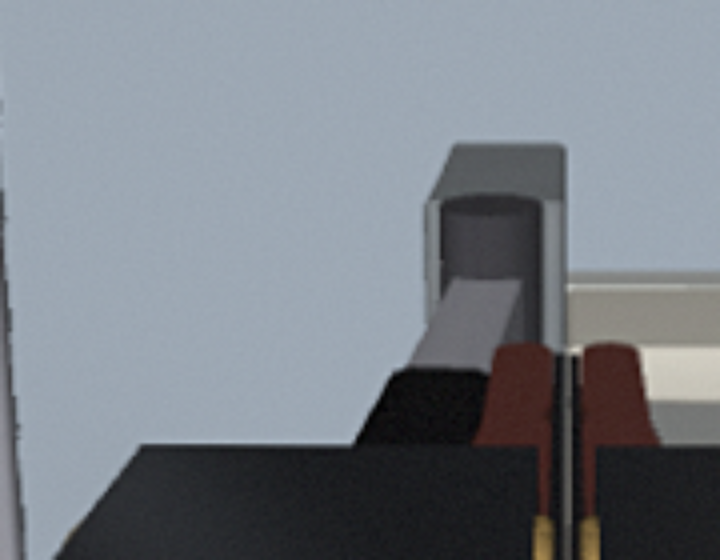

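Run:
```python
from h import *
for n in ['scene0','s3','top0']:
    d=load(n);P=cloud(d);dark=d['color'].max(2)<95
    m=(P[...,2]>150)&(P[...,0]>620)&(P[...,0]<780)&(P[...,1]>-110)&(P[...,1]<140)&dark
    q=P[m];print(n,len(q),np.percentile(q,[2,50,98],axis=0).round(1))
    for lo in range(200,270,8):
        s=q[(q[:,2]>=lo)&(q[:,2]<lo+8)]
        if len(s)>5: print(lo,len(s),np.percentile(s[:,0],[5,50,95]).round(1),np.percentile(s[:,1],[2,98]).round(1))
```

```text
scene0 1781 [[ 699.3 -102.8  160.5]
 [ 709.6    8.3  234.2]
 [ 734.4  117.4  255.9]]
200 120 [727.7 731.7 735.6] [-98.9 123.3]
208 26 [720.2 734.1 737.1] [-49.4 128.9]
216 10 [700.  704.2 709.7] [-38.6 128.5]
224 102 [700.5 704.4 708.2] [-96.3 109.7]
232 155 [700.8 705.5 709.8] [-102.9  108.9]
240 177 [702.9 707.2 711.5] [-103.   110.9]
248 564 [699.4 705.5 711.8] [-100.5  110. ]
256 35 [702.5 706.3 709.5] [-87.8 108.8]
s3 1513 [[ 699.  -103.4  171.4]
 [ 708.1  -14.   240. ]
 [ 731.1  108.7  256. ]]
200 84 [726.6 729.5 732.6] [-106.2   46.1]
208 14 [725.8 730.8 732.3] [-69.   92.8]
224 98 [700.  703.5 708. ] [-98.3 110.2]
232 165 [700.9 705.4 709.6] [-103.1  108.7]
240 152 [703.1 707.4 711.5] [-103.7  110.3]
248 574 [699.3 705.6 712.1] [-100.9  110.9]
256 30 [701.  705.4 711.1] [-82.9 104.9]
top0 619 [[690.2 -96.4 231.7]
 [696.4   7.2 245.8]
 [707.9 111.4 256.4]]
224 15 [690.8 694.4 698.1] [-90.1  82.3]
232 161 [690.1 694.1 698.2] [-96.9 111.1]
240 188 [691.5 695.6 700. ] [-96.3 111.7]
248 229 [693.6 698.6 707.8] [-95.9 108.1]
256 26 [694.  704.1 708.8] [-87.7 113.4]
```

Emit:
{"method": "send_rows", "body": {
  "rows": [
    [0,0.02,-0.03,0,-1],
    [0,0.02,-0.04,0,-1],
    [0,0.02,-0.045,0,-1],
    [-0.03,0.02,-0.04,0,-1],
    [-0.04,0.02,0,0,-1]
  ]
}}

```text
t: 56.75
ee_pos: [530.5, -10.3, 373.8]
orientation: [0.052, 3.132, -0.001]
ft_force: [-0.2, -0.7, -0.1]
width: 0.5
```

```bash
python3 -c "
from h import *
goa([740,30,372],n=5)"
```

```text
ee [531.6  -9.8 370. ] sd [2.5  0.87 2.42] yaw 88.16 w 0.7 F [-0.3  0.   0.3] t 56.95
[740, 30, 372] shift m [-0.2071  0.0464 -0.0023]
```

Emit:
{"method": "send_rows", "body": {
  "rows": [
    [-0.04,0.01,0,0,-1],
    [-0.045,0.01,0,0,-1],
    [-0.045,0.01,0,0,-1],
    [-0.045,0.01,0,0,-1],
    [-0.033,0.007,0,0,-1]
  ]
}}

```text
t: 57.5
ee_pos: [739.2, 28.2, 366.6]
orientation: [-0.054, -3.139, 0.0]
ft_force: [-0.3, -0.6, 0.5]
width: 0.5
```

Emit:
{"method": "send_rows", "body": {
  "rows": [
    [0,0,0,0,-1],
    [0,0,0,0,-1],
    [0,0,0.01,0,-1],
    [0,0,0.02,0,-1],
    [0,0,0,0,-1]
  ]
}}

```text
t: 58.0
ee_pos: [735.6, 28.0, 334.6]
orientation: [-0.054, -3.135, 0.0]
ft_force: [-1.2, -0.3, -0.0]
width: 0.4
```

```bash
python3 -c "
from h import *
goa([740,30,312],n=5)"
```

```text
ee [737.   28.2 337.1] sd [0.91 0.12 1.54] yaw 88.04 w 0.2 F [-0.8  0.5 -0.1] t 58.2
[740, 30, 312] shift m [-0.0029  0.0019  0.0251]
```

Emit:
{"method": "send_rows", "body": {
  "rows": [
    [-0.002,0,0.01,0,-1],
    [0,0,0.01,0,-1],
    [0,0,0.006,0,-1],
    [0,0,0,0,-1],
    [0,0,0,0,-1]
  ]
}}

```text
t: 58.75
ee_pos: [740.2, 28.5, 311.2]
orientation: [-0.053, -3.14, 0.0]
ft_force: [0.3, 0.0, 0.9]
width: 0.9
```

```bash
python3 -c "
from h import *
goa([740,30,312],n=5);snap('scene','s4');d=load('s4');cv2.imwrite('pics/c19.png',cv2.resize(d['color'][80:300,180:440],None,fx=2.6,fy=2.6))"
```

```text
ee [740.4  28.5 311.8] sd [0.1  0.01 0.35] yaw 88.07 w 1.0 F [ 0.2  0.1 -0.4] t 58.95
[740, 30, 312] shift m [ 0.0004  0.0015 -0.0002]
```

View pics/c19.png

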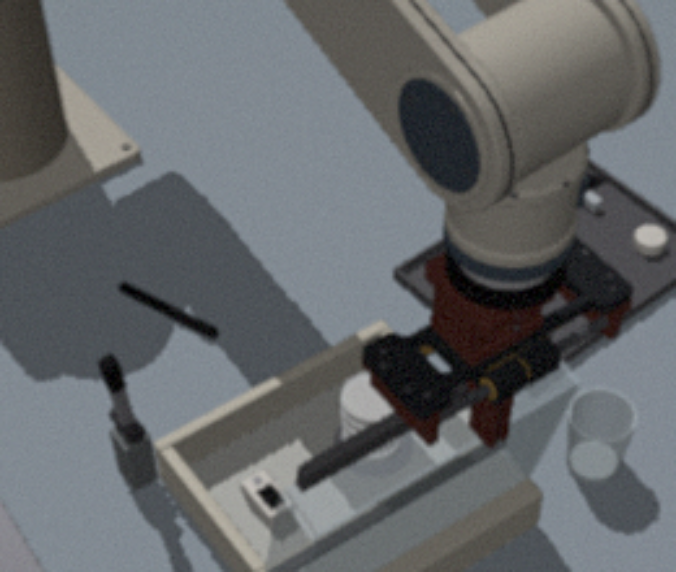

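Emit:
{"method": "send_rows", "body": {
  "rows": [
    [0.017,0,-0.003,0,-1],
    [0.017,0,-0.004,0,-1],
    [0.017,0,-0.004,0,-1],
    [0.017,0,-0.004,0,-1],
    [0,0,0,0,-1]
  ]
}}

```text
t: 59.55
ee_pos: [671.2, 30.8, 327.7]
orientation: [0.053, 3.141, 0.0]
ft_force: [1.1, -0.7, -0.1]
width: 0.8
```

```bash
python3 -c "
from h import *
goa([672,30,327],n=3);snap('scene','s5');d=load('s5');cv2.imwrite('pics/c20.png',cv2.resize(d['color'][80:300,180:440],None,fx=2.6,fy=2.6))"
```

```text
ee [672.   30.8 327.5] sd [0.59 0.03 0.18] yaw 88.07 w 0.5 F [-0.  -0.8 -0.7] t 59.65
[672, 30, 327] shift m [-0.     -0.0008  0.0005]
```

View pics/c20.png

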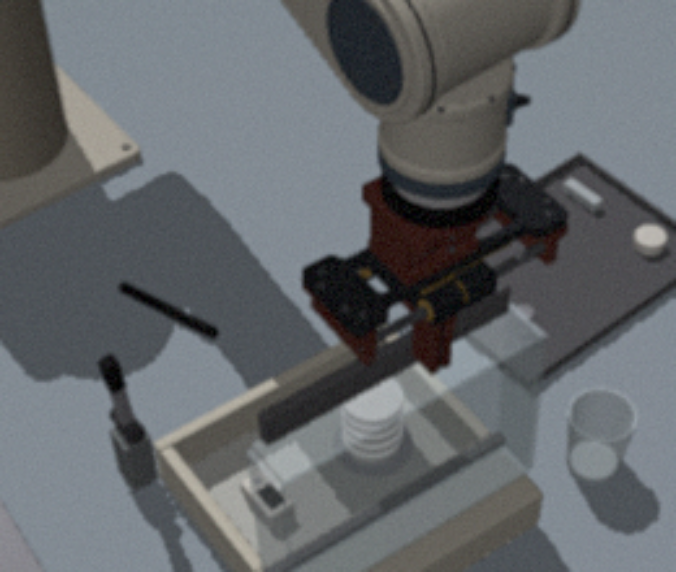

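Emit:
{"method": "send_rows", "body": {
  "rows": [
    [0.018,0,0.0005,0,-1],
    [0.018,0,0.001,0,-1],
    [0.018,0,0.002,0,-1],
    [0.017,0,0.002,0,-1],
    [0,0,0,0,-1]
  ]
}}

```text
t: 60.25
ee_pos: [600.4, 33.2, 320.8]
orientation: [-0.053, -3.14, 0.0]
ft_force: [-0.2, -0.4, 1.2]
width: 0.7
```

Emit:
{"method": "send_rows", "body": {
  "rows": [
    [0.018,0,0.007,0,-1],
    [0.018,0,0.008,0,-1],
    [0.017,0,0.0097,0,-1],
    [0,0,0,0,-1],
    [0,0,0,0,-1]
  ]
}}

```text
t: 60.75
ee_pos: [549.5, 34.9, 296.8]
orientation: [0.053, 3.141, -0.0]
ft_force: [0.2, -0.0, 0.7]
width: 0.6
```

```bash
python3 -c "
from h import *
goa([548,30,296.7],n=3);snap('scene','s6');d=load('s6');cv2.imwrite('pics/c21.png',cv2.resize(d['color'][80:300,180:440],None,fx=2.6,fy=2.6))"
```

```text
ee [549.7  34.9 296.9] sd [0.15 0.01 0.11] yaw 88.06 w 0.5 F [ 0.8  0.1 -0.7] t 60.85
[548, 30, 296.7] shift m [ 0.0015 -0.005   0.0002]
```

View pics/c21.png

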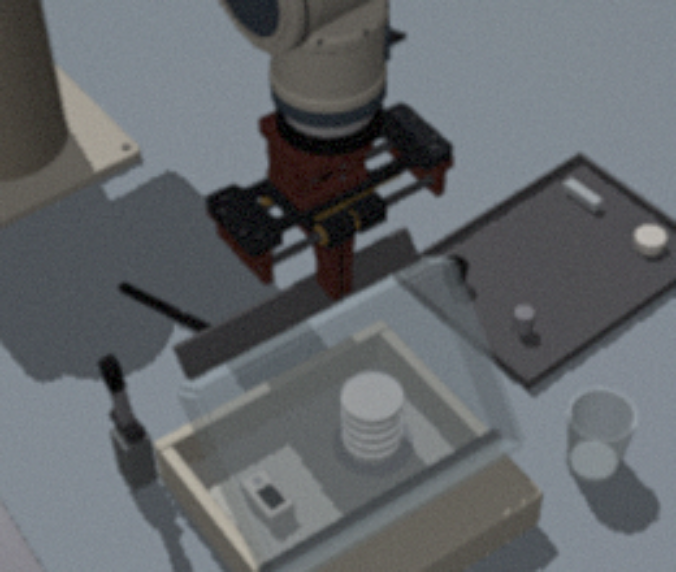

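Lid follows, about 0.9 rad, with pile and logger intact. Continuing.

Emit:
{"method": "send_rows", "body": {
  "rows": [
    [0.0158,0,0.0134,0,-1],
    [0.0145,0,0.0134,0,-1],
    [0.0143,0,0.0134,0,-1],
    [0.0107,0,0.0165,0,-1],
    [0.0097,0,0.0172,0,-1]
  ]
}}

```text
t: 61.45
ee_pos: [483.9, 37.2, 222.7]
orientation: [0.053, 3.139, 0.0]
ft_force: [1.0, 0.1, 0.2]
width: 0.8
```

Emit:
{"method": "send_rows", "body": {
  "rows": [
    [0.009,0,0.0178,0,-1],
    [0.006,0,0.013,0,-1],
    [0.004,0,0.013,0,-1],
    [0,0,0,0,-1],
    [0,0,0,0,-1]
  ]
}}

```text
t: 61.95
ee_pos: [465.0, 37.8, 179.0]
orientation: [0.053, 3.141, 0.0]
ft_force: [-0.1, 0.1, 0.2]
width: 0.4
```

```bash
python3 -c "
from h import *
goa([460,36,147],n=3);snap('scene','s7');d=load('s7');cv2.imwrite('pics/c22.png',cv2.resize(d['color'][80:300,180:440],None,fx=2.6,fy=2.6))"
```

```text
ee [465.2  37.8 179.3] sd [0.14 0.   0.19] yaw 88.06 w 0.7 F [-0.7 -0.8 -0.6] t 62.05
[460, 36, 147] shift m [ 0.0052 -0.002   0.0323]
```

View pics/c22.png

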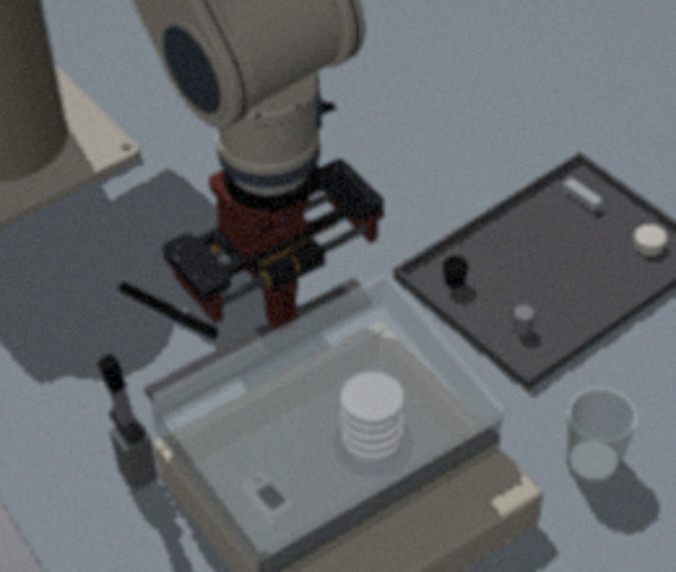

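Emit:
{"method": "send_rows", "body": {
  "rows": [
    [0.002,0,0.01,0,-1],
    [0.002,0,0.01,0,-1],
    [0,0,0.007,0,-1],
    [0,0,0.004,0,-1],
    [0,0,0.002,0,-1]
  ]
}}

```text
t: 62.65
ee_pos: [459.8, 37.9, 146.7]
orientation: [-0.053, -3.139, 0.0]
ft_force: [-14.5, -1.4, 55.5]
width: 0.4
```

```bash
python3 -c "
from h import *
goa([460,36,147],n=3)"
```

```text
ee [459.8  37.9 146.9] sd [0.03 0.01 0.12] yaw 88.07 w 0.3 F [-8.8 -0.4 30.3] t 62.75
[460, 36, 147] shift m [-0.0003 -0.0019 -0.0001]
```

Emit:
{"method": "send_rows", "body": {
  "rows": [
    [0,0,-0.004,0,-1],
    [0,0,-0.02,0,-1],
    [0,0,-0.04,0,-1],
    [0.02,0,-0.04,0,-1],
    [0,0,-0.03,0,-1]
  ]
}}

```text
t: 63.3
ee_pos: [438.6, 38.6, 281.0]
orientation: [-0.053, -3.14, 0.0]
ft_force: [-0.1, 0.5, 0.9]
width: 0.8
```

Run:
```python
from h import *
go([460,36,147]);d=snap('scene','s8');cv2.imwrite('pics/c23.png',cv2.resize(d['color'][180:340,200:400],None,fx=3.5,fy=3.5));t=snap('top','t8')
P=cloud(d);dark=d['color'].max(2)<95
m=(P[...,0]<490)&(P[...,0]>430)&(P[...,1]>-110)&(P[...,1]<0)&(P[...,2]>40)&(P[...,2]<100)&dark
print(np.percentile(P[m],[5,25,50,75,95],axis=0).round(1))
m=(P[...,0]<490)&(P[...,0]>430)&(P[...,1]>-160)&(P[...,1]<-100)&(P[...,2]>75)
q=P[m]
for lo in range(75,175,15):
    s=q[(q[:,2]>=lo)&(q[:,2]<lo+15)]
    if len(s): print(lo,len(s),s.min(0).round(1),s.max(0).round(1),s.mean(0).round(1))
```

```text
ee [438.6  38.6 281. ] yaw_y 88.07 w 0.8 F [-0.1  0.5  0.9] t 63.3 tool shift m [-0.0217 -0.0018  0.1339]
[[ 447.7 -109.1   41.1]
 [ 451.3 -107.2   52. ]
 [ 453.4  -90.    62.7]
 [ 474.4  -17.8   65.9]
 [ 486.6   -3.3   68.2]]
75 84 [ 443.6 -128.6   75.2] [ 489.1 -105.6   89.9] [ 467.8 -120.9   80.7]
90 45 [ 456.8 -126.8   90.2] [ 489.2 -100.1  104.9] [ 473.2 -114.6   97.7]
105 26 [ 458.3 -128.5  105.3] [ 468.  -115.6  120. ] [ 464.6 -123.2  112.7]
120 25 [ 455.8 -131.1  120.5] [ 469.1 -117.1  134.4] [ 465.7 -124.4  127.7]
135 38 [ 456.4 -131.7  135.1] [ 470.5 -117.1  149.6] [ 466.  -125.4  142.5]
150 54 [ 450.4 -132.   150. ] [ 469.9 -118.2  164.3] [ 462.5 -125.5  157.5]
```

View pics/c23.png

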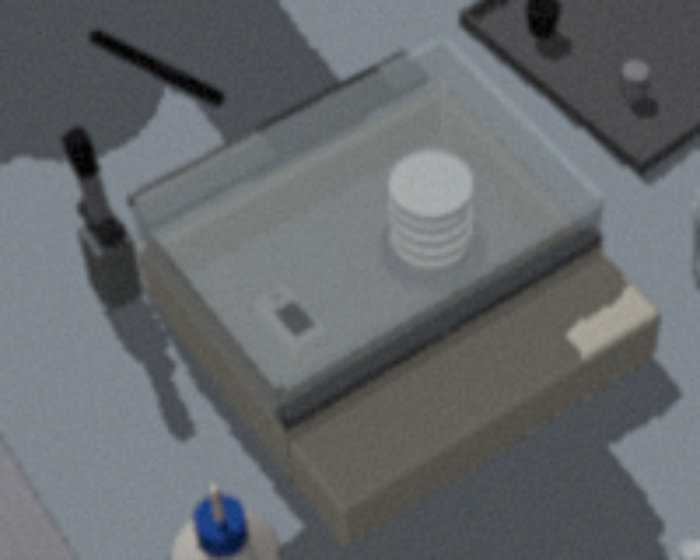

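```bash
python3 -c "
from h import *
goa([459.5,-170,281],n=3)"
```

```text
ee [441.3  38.7 281.4] sd [0.58 0.06 1.33] yaw 88.07 w 0.3 F [-0.2 -0.5 -0.6] t 63.5
[459.5, -170, 281] shift m [-0.0253 -0.2079  0.0004]
```

Emit:
{"method": "send_rows", "body": {
  "rows": [
    [-0.005,-0.04,0,0,-1],
    [-0.005,-0.042,0,0,-1],
    [-0.005,-0.042,0,0,-1],
    [-0.005,-0.042,0,0,-1],
    [-0.005,-0.042,0,0,-1]
  ]
}}

```text
t: 64.05
ee_pos: [457.6, -171.7, 277.8]
orientation: [-0.053, -3.138, -0.002]
ft_force: [0.0, 1.1, -0.0]
width: 0.3
```

Emit:
{"method": "send_rows", "body": {
  "rows": [
    [0,0,0,0,-1],
    [0,0,0,0,-1],
    [0,0,0.03,0,-1],
    [0,0,0.03,0,-1],
    [0,0,0.008,0,-1]
  ]
}}

```text
t: 64.55
ee_pos: [456.4, -168.1, 208.6]
orientation: [-0.051, -3.135, -0.004]
ft_force: [-0.5, -0.2, -0.4]
width: 0.5
```

Emit:
{"method": "send_rows", "body": {
  "rows": [
    [0,0,0,0,-1],
    [0,0,0,0,-1],
    [0,0,0,0,-1]
  ]
}}

```text
t: 64.85
ee_pos: [459.1, -170.0, 212.9]
orientation: [0.052, 3.139, -0.001]
ft_force: [-0.2, 0.0, 0.3]
width: 0.5
```

```bash
python3 -c "
from h import *
goa([459.5,-146,212],[459.5,-115.4,220],n=3);d=snap('scene','s9');cv2.imwrite('pics/c24.png',cv2.resize(d['color'][80:300,130:390],None,fx=2.6,fy=2.6))"
```

```text
ee [ 459.  -170.1  212.9] sd [0.05 0.06 0.02] yaw 88.08 w 0.3 F [-0.1  0.5  0.1] t 64.95
[459.5, -146, 212] shift m [0.0003 0.0241 0.0009]
[459.5, -115.4, 220] shift m [ 0.0013  0.0547 -0.0071]
```

View pics/c24.png

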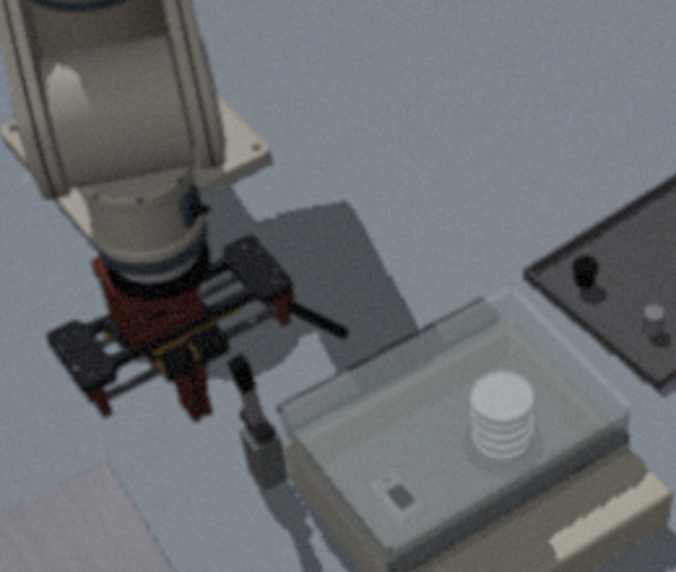

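Emit:
{"method": "send_rows", "body": {
  "rows": [
    [0,0.012,0,0,-1],
    [0,0.012,0,0,-1],
    [0,0.011,-0.002,0,-1],
    [0,0.01,-0.0025,0,-1],
    [0,0.0097,-0.0025,0,-1]
  ]
}}

```text
t: 65.55
ee_pos: [460.2, -114.4, 219.0]
orientation: [-0.052, -3.141, 0.0]
ft_force: [0.4, -1.1, -0.3]
width: 0.6
```

Emit:
{"method": "send_rows", "body": {
  "rows": [
    [0,0.0095,0.003,0,-1],
    [0,0.0092,0.0053,0,-1],
    [0,0.008,0.0065,0,-1],
    [0,0.0074,0.0069,0,-1],
    [0,0,0,0,-1]
  ]
}}

```text
t: 66.05
ee_pos: [460.7, -80.4, 195.8]
orientation: [-0.052, -3.139, -0.001]
ft_force: [0.4, 0.5, 0.6]
width: 0.3
```

```bash
python3 -c "
from h import *
goa([459.5,-70.6,181],n=3);d=snap('scene','s10');cv2.imwrite('pics/c25.png',cv2.resize(d['color'][80:300,130:390],None,fx=2.6,fy=2.6))"
```

```text
ee [460.8 -80.8 196.2] sd [0.13 0.3  0.29] yaw 88.1 w 0.6 F [-0.4  0.3 -0.2] t 66.15
[459.5, -70.6, 181] shift m [0.0016 0.0102 0.0152]
```

View pics/c25.png

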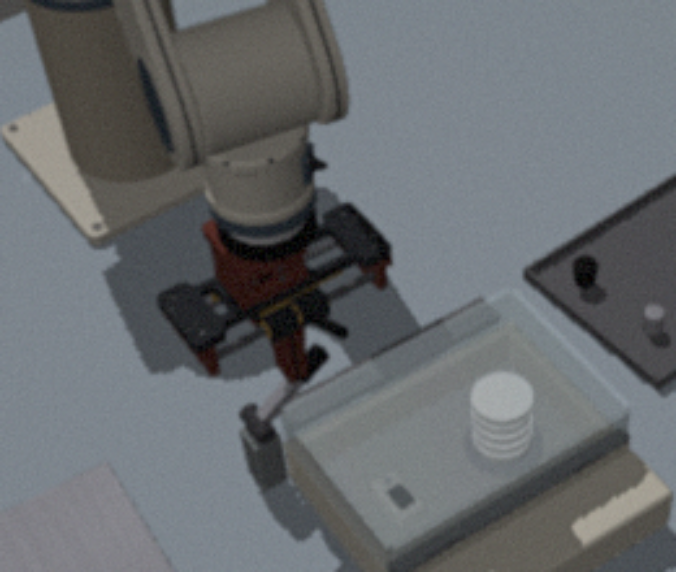

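Emit:
{"method": "send_rows", "body": {
  "rows": [
    [0.001,0.0055,0.007,0,-1],
    [0,0.0047,0.008,0,-1],
    [0,0.003,0.008,0,-1],
    [0,0.002,0.006,0,-1],
    [0,0,0.004,0,-1]
  ]
}}

```text
t: 66.75
ee_pos: [460.5, -65.7, 163.2]
orientation: [-0.053, -3.14, -0.001]
ft_force: [1.0, 0.6, 0.9]
width: 0.7
```

```bash
python3 -c "
from h import *
goa([459.5,-65.5,160],n=3)"
```

```text
ee [460.4 -65.8 163.1] sd [0.1  0.09 0.17] yaw 88.08 w 0.0 F [-0.3 -0.1 -0.7] t 66.85
[459.5, -65.5, 160] shift m [0.0009 0.0003 0.0031]
```

Emit:
{"method": "send_rows", "body": {
  "rows": [
    [0,0,0.001,0,-1],
    [0,0,0.001,0,-1],
    [0,0,0.001,0,-1],
    [0,0,0.0005,0,-1],
    [0,0,0,0,-1]
  ]
}}

```text
t: 67.4
ee_pos: [460.9, -66.2, 160.6]
orientation: [0.053, 3.141, -0.0]
ft_force: [-0.4, 0.5, 0.5]
width: 0.7
```

```bash
python3 -c "
from h import *
goa([459.5,-65.5,160],n=2)"
```

```text
ee [460.9 -66.2 160.6] sd [0.02 0.01 0.01] yaw 88.07 w 0.4 F [0.4 0.1 0.4] t 67.45
[459.5, -65.5, 160] shift m [0.0014 0.0006 0.0006]
```

Emit:
{"method": "send_rows", "body": {
  "rows": [
    [0,0,0.0005,0,-1],
    [0,0,0.0005,0,-1],
    [0,0,0,0,-1],
    [0,0,0,0,-1]
  ]
}}

```text
t: 67.9
ee_pos: [461.0, -66.2, 160.2]
orientation: [0.053, 3.141, -0.0]
ft_force: [-3.1, 0.5, 9.3]
width: 0.4
```

Emit:
{"method": "send_rows", "body": {
  "rows": [
    [0,0,0.0005,0,-1],
    [0,0,0.0003,0,-1],
    [0,0,0,0,-1],
    [0,0,0,0,-1]
  ]
}}

```text
t: 68.3
ee_pos: [461.0, -66.2, 160.0]
orientation: [0.053, 3.141, -0.0]
ft_force: [-4.1, 0.6, 18.1]
width: 0.4
```

The clamp is down at its stop: 18 N of resistance at a height of 80 mm. Back off and check.

Emit:
{"method": "send_rows", "body": {
  "rows": [
    [0,0,-0.005,0,-1],
    [0,0,-0.02,0,-1],
    [0,0,-0.04,0,-1],
    [0.01,0,-0.045,0,-1],
    [0.03,0,-0.03,0,-1]
  ]
}}

```text
t: 68.8
ee_pos: [423.0, -65.2, 301.7]
orientation: [0.052, 3.136, -0.001]
ft_force: [-0.1, 0.3, -0.2]
width: 0.7
```

Emit:
{"method": "send_rows", "body": {
  "rows": [
    [0.03,0,-0.02,0,-1],
    [0,0,0,0,-1],
    [0,0,0,0,-1],
    [0,0,0,0,-1],
    [0,0,0,0,-1]
  ]
}}

```text
t: 69.3
ee_pos: [391.4, -63.8, 318.0]
orientation: [-0.053, -3.14, -0.0]
ft_force: [-0.7, -0.2, -0.2]
width: 0.0
```

Run:
```python
from h import *
go([460,36,147]);d=snap('scene','s11');t=snap('top','t11');w=snap('wrist','w11b')
a=cv2.resize(d['color'][170:350,180:420],None,fx=3,fy=3);cv2.imwrite('pics/c26.png',a)
for n,e in (('s',d),('t',t),('w',w)):
    P=cloud(e);dark=e['color'].max(2)<60
    m=(P[...,0]<475)&(P[...,0]>445)&(P[...,1]>-130)&(P[...,1]<-20)&(P[...,2]>70)&(P[...,2]<110)
    q=P[m];print(n,len(q))
    for lo in range(-130,-20,15):
        s=q[(q[:,1]>=lo)&(q[:,1]<lo+15)]
        if len(s)>3: print(lo,len(s),np.percentile(s[:,2],[10,50,90]).round(1),np.median(s[:,0]).round(1))
```

```text
ee [391.4 -63.8 318. ] yaw_y 88.07 w 0.0 F [-0.7 -0.2 -0.2] t 69.3 tool shift m [-0.0655  0.102   0.1709]
s 192
-130 73 [75.2 80.3 83.3] 462.1
-115 45 [74.3 78.9 81.6] 461.6
-100 19 [75.3 77.5 79.8] 458.6
-85 15 [75.3 77.6 80.3] 459.0
-70 16 [77.9 81.1 84.2] 461.6
-55 17 [78.  79.5 82.5] 460.6
-40 7 [78.8 80.8 81.7] 461.7
t 0
w 491
-130 144 [80.2 82.6 83.7] 450.8
-115 155 [73.7 79.8 81.4] 453.5
-100 103 [71.9 79.4 80.6] 454.3
-55 28 [73.3 79.6 82.6] 454.8
-40 61 [73.  79.9 81.9] 456.2
```

View pics/c26.png

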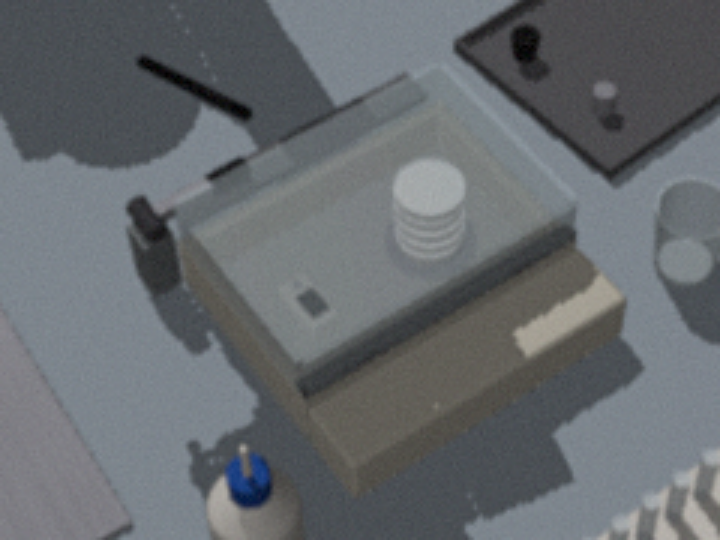

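View pics/w11b.png

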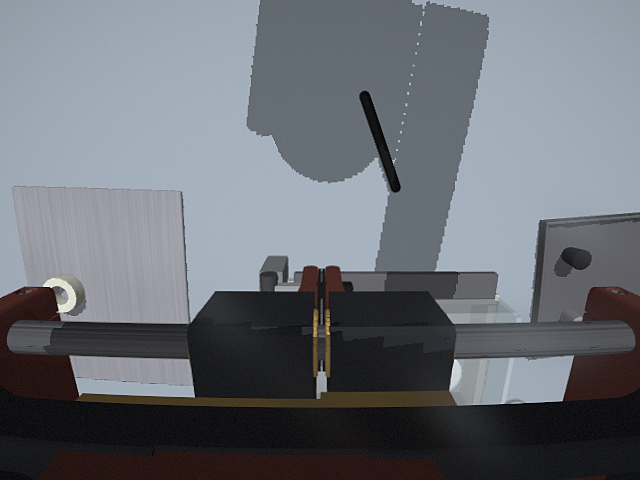

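View pics/s11.png

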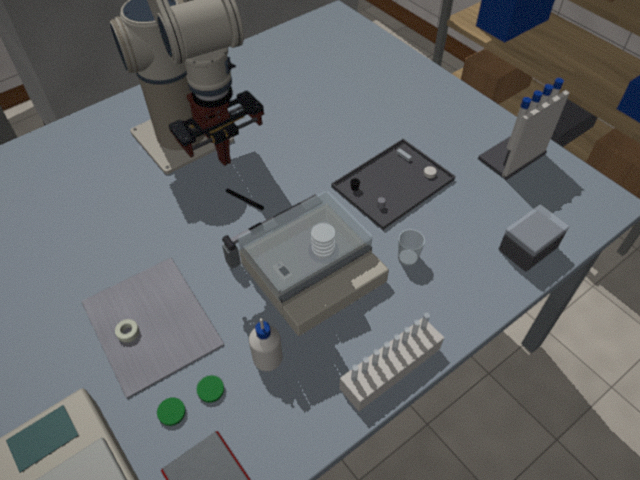

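```bash
python3 -c "
from h import *
print(ctrl.close_job())"
```

```text
the job is handed in; nothing more can be done
None
```

I did the whole job in order and handed it in at about 69 s: five dishes stacked on the plate, the logger on the chamber floor, the lid shut, then the clamp swung down.

- **Dishes:** The top dish measured at (565.7, 60.4) and the first dish at (565.2, 60.4). The plate's centre is at about (567, 60), so the pile sits about 1.5 mm toward the robot. It looks straight in every view. The first dish touched down at about 14 N because the arm overshot slightly.
- **Logger:** It had been knocked about 25 mm aside before I reached for it, so I measured its place again. It now lies flat, window up, about 8 mm further from the pile than the "floor" point.
- **Lid:** Before shutting it I pushed the clamp slightly further open so it would not catch the lid. At the end I was pressing on the lip at 67 mm, with a peak force of 55 N through the fingertips. That is over the 40 N figure, but only the fingertips touched, not the arm or the gripper's body.
- **Clamp:** It pushed back with 18 N at its stop. Its top reads about 80 mm along the whole bar, so it lies flat on the lip.

In the last pictures the wash bottle and beaker are standing, the tape and green look-alikes are where they were, the other oddments are still in their tray, and the robot touches nothing. Nothing failed or disagreed beyond the 1–2 mm spread between cameras. No grip slip showed up at any point.

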